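# Load the drive parts onto two kitting posts

### The job

Load the two kitting posts for assembly. On the post with the blue base thread, from the bottom up, the aluminium belt pulley, the brass sleeve and the ball bearing; on the post with the yellow base thread the violet gear and then the red collar on top of it. Each part must lie flat on what is below it, and the other tools must stay where they lie.

Things in the scene. Friction and masses are not known exactly. Their poses are not given: they have to be found in the camera images.
- pulley: Belt pulley of bare aluminium with a V groove round it: a ring 60 mm across its two rims and 20 mm high. Its origin is the centre of its underside (flat on the bench), z up along the bore; the 26 mm bore runs right through. Loose, lies flat; grip it from above across its outside.
- sleeve: Plain brass sleeve: a smooth tube 40 mm across and 24 mm high. Its origin is the centre of its underside (flat on the bench), z up along the bore; the 26 mm bore runs right through. Loose, lies flat; grip it from above across its outside.
- bearing: Ball bearing: steel outer and inner rings with a black seal between them; 52 mm across and 16 mm high. Its origin is the centre of its underside (flat on the bench), z up along the bore; the 26 mm bore runs right through. Loose, lies flat; grip it from above across its outside.
- gear: Violet plastic spur gear, 59 mm across its teeth and 18 mm high. Its origin is the centre of its underside (flat on the bench), z up along the bore; the 26 mm bore runs right through. Loose, lies flat; grip it from above across its outside.
- collar: Red shaft collar: a smooth ring 40 mm across and 20 mm high, with two dark screws in its side. Its origin is the centre of its underside (flat on the bench), z up along the bore; the 26 mm bore runs right through. Loose, lies flat; grip it from above across its outside.
- blue_post: Kitting post with a blue base. A fixed stand: round base 80 mm across and 10 mm thick, in its middle an upright bare steel post 12 mm thick with a bevelled tip, which stands 56 mm above the base (tip 66 mm above the bench). Origin: centre of the base's underside, on the post's axis; z up.
- yellow_post: Kitting post with a yellow base. A fixed stand: round base 80 mm across and 10 mm thick, in its middle an upright bare steel post 12 mm thick with a bevelled tip, which stands 56 mm above the base (tip 66 mm above the bench). Origin: centre of the base's underside, on the post's axis; z up.
- brass_drift: Round brass rod, 13 mm thick and 130 mm long along its y. A bystander: loose, leave it where it lies. Origin: centre of its underside.
- hex_fold: Red folding hex key set, 36 x 95 x 26 mm, long along its y. A bystander: loose, leave it where it lies. Origin: centre of its underside.
- v_block: Grey steel V-block, 40 x 48 x 36 mm high. A bystander: loose, leave it where it lies. Origin: centre of its underside.
Not all that is in view belongs to the job. Of the things shaped like the gear, the violet one is meant.

How it is judged:
At the end, for the whole second after the job is handed in: On the blue post the pulley lies on the base, the sleeve on the pulley and the bearing on the sleeve; on the yellow post the gear lies on the base and the collar on the gear. Each is within 10 mm of the post's axis, within 4 mm of its proper height, tilted less than 0.1 rad, and at rest (horizontal distance between each of pulley, sleeve, bearing and blue_post below 0.01 m and z of pulley in the frame of blue_post between 0.006 and 0.014 m and angle between each of pulley, sleeve, bearing, gear, collar's own z axis and vertical below 0.1 rad and linear speed of each of pulley, sleeve, bearing, gear, collar below 0.02 m/s and z of sleeve in the frame of blue_post between 0.026 and 0.034 m and z of bearing in the frame of blue_post between 0.05 and 0.058 m and horizontal distance between each of gear, collar and yellow_post below 0.01 m and z of gear in the frame of yellow_post between 0.006 and 0.014 m and z of collar in the frame of yellow_post between 0.024 and 0.032 m); the robot touches nothing.
It fails at once if the brass rod is moved by more than 30 mm (distance of brass_drift from where it was at the start of the episode above 0.03 m).
It fails at once if the hex key set is moved by more than 30 mm (distance of hex_fold from where it was at the start of the episode above 0.03 m).
It fails at once if the V-block is moved by more than 30 mm (distance of v_block from where it was at the start of the episode above 0.03 m).
It also fails if it takes over 120 s, if anything falls off the work surface, if the arm or the gripper's body presses on something with over 40 N, if the wrist force passes 120 N, or if a joint passes its speed limit or range.

### The arm

A 7-joint arm with a two-finger parallel gripper is mounted at the origin on a cart in front of the work surface, level with it; the furniture and walls round the work are solid. World frame = base frame: x ahead of the robot, y to its left, z up, the work surface at z = 0. Lengths are in m, angles in rad, forces in N, time in s.
With the tool pointing down it reaches from about 0.4 to 0.875 m from the base axis. Payload 4.4 kg.
Tool frame: the origin (TCP) lies midway between the tips of the shut fingers; the grasp point (between the pads) lies 19 mm behind it; z points along the fingers, y is the direction in which the jaws open and shut (so a half turn about z gives the same grasp; the last joint's range is limited). The gripper opens to 85 mm and grips with 20 to 120 N. Pads are 22 mm wide; open, the fingers measure 114 mm over their backs; the gripper's body (76 mm by 85 mm) begins 54 mm behind the grasp point. The pads swing forward as they close: fully open they stand 13 mm farther back than shut.
Start: joints at [1.134, 0.628, 0.038, 1.517, -0.027, 0.996, -0.02], TCP at [0.236, -0.606, 0.231] pointing down, gripper open.
Joint ranges: [-3.06, 3.06], [-0.37, 2.12], [-1.25, 1.32], [0.18, 2.47], [-1.1, 4.24], [0.23, 1.98], [-2.94, 2.94]. Speed limits (rad/s): [2.57, 2.57, 3.14, 3.14, 3.14, 3.14, 3.14].

### API

Orientations are given as a unit quaternion [w, x, y, z].
In Python, from workcell import sensors, imaging, bot gives the robot as it stands.
- The arm moves only by the shell command python3 -m handwheel 'ROWS'. ROWS is JSON, a list that holds one entry, the list of rows, each a list of 7 numbers: the shift along the tool's x, y, z in mm, then the turn, a rotation vector about the tool's x, y, z in rad, then the gripper's target within -1 to 1 (fully open at 1, half-way at 0, shut at -1). In form: [[[tx, ty, tz, ax, ay, az, jaw], ...]]. A call has 1 to 12 rows; each row shifts and turns the pose as measured when the row begins, along the tool's axes as they then stand; what a row does not reach is not made up. A row lasts 1/12 s, in which the tool goes at most 41.7 mm and 7.16 degrees, less where a joint would pass 70% of its speed; a pose out of reach is approached as far as the arm can. A call is refused whole if a number of a shift passes 41.7 or a number of a turn 0.125, either way. A call with a gripper value outside its range is refused whole. The fingers move at their own pace and stop on an object; the grip force is fixed at half the most. Time passes only in rows, so rows that do not move let the fingers close. It gives the time, the measured TCP pose, the force and the opening at its end, in the units of the state.
- sensors.read_state(): the state, without advancing time (a new reading comes with each control period).
- imaging.grab_frame(name): name is "scene" or "top"; returns a dict with "image" (420x560x3 uint8, red, green, blue), "range_z" (420x560 float32, m along the optical axis (not along the pixel's ray), 0 where there is no reading), "fx", "fy", "cx", "cy" (pixels), "dist_coeffs" ([k1, k2, p1, p2, k3] as OpenCV has them; the pictures are not rectified), "eye" and "rotation" of the camera in the world. Camera axes: x right, y down, z forward; pixel columns grow to the right and rows downward; lengths in m; the calibration is good to about 2 mm. A picture is of the moment at which its call begins.
- bot.sign_off(): hands the job in, once; it reports no verdict.
The state is a dict: "clock": time; "qpos": joint angles; "qd": joint speeds; "joint_torque": joint torques, N m; "eef_pos": TCP position; "orientation": TCP orientation; "ft_force": force on the tool from outside, world axes, zero at the start; "torque": the same for the moment, N m; "width": finger opening in m.
Only numpy, scipy, OpenCV 4.12 (cv2) and the standard library are available. Lean on these libraries where they do the work, as an engineer would, in place of code of your own. Each camera call takes 0.05 s, during which the arm holds its last target.

## Working session

There is one attempt and no reset: what is moved stays moved. The work goes in short steps, Python scripts to look and compute and a shell command to move; the robot and the scene stay as the last step left them, time stands still between calls to the robot, and variables do not carry over. Pictures are saved under pics/ and viewed, and the job is handed in when it is done.

```bash
ls; mkdir -p pics; cat > h.py <<'E'
import numpy as np, cv2
from workcell import sensors, imaging, bot
def grab(n):
    return imaging.grab_frame(n)
def save(f,p): cv2.imwrite(p,f['image'][:,:,::-1])
def world(f):
    im=f['range_z'];H,W=im.shape
    K=np.array([[f['fx'],0,f['cx']],[0,f['fy'],f['cy']],[0,0,1]])
    u,v=np.meshgrid(np.arange(W),np.arange(H))
    p=cv2.undistortPoints(np.stack([u,v],-1).reshape(-1,1,2).astype(np.float64),K,np.array(f['dist_coeffs'],float)).reshape(H,W,2)
    c=np.dstack([p[...,0]*im,p[...,1]*im,im])
    return c@np.array(f['rotation']).T+np.array(f['eye'])
E
python3 - <<'E'
from h import *
s=sensors.read_state();print(s)
for n in('scene','top'):
    f=grab(n);save(f,f'pics/{n}0.png');print(n,f['eye'],f['rotation'],f['fx'],f['dist_coeffs'])
E
```

```text
pics
{'clock': 0.0, 'qpos': array([ 1.13419491,  0.62933168,  0.03841363,  1.51837728, -0.02701371,
        0.99627126, -0.01997754]), 'qd': array([-5.48109202e-06, -8.88028986e-04, -1.88827251e-03, -2.49085405e-04,
       -3.53693158e-04,  1.77820941e-03,  1.24859713e-03]), 'joint_torque': array([ 1.54872018e-04, -5.63395858e+01,  1.22634351e+00, -1.93446833e+01,
        1.10880670e-02,  1.04918561e-02, -6.51873094e-06]), 'eef_pos': array([ 0.23535718, -0.60522836,  0.23039495]), 'orientation': array([-9.19725241e-04,  9.82858557e-01,  1.84358839e-01, -1.70386178e-04]), 'ft_force': array([ 1.66436278,  0.04992276, -0.9084788 ]), 'torque': array([-0.03133421,  0.00963291,  0.01627077]), 'width': 0.08565009218024577}
scene [0.08647532 0.54305448 0.79466258] [ 0.11338119 -0.31781276  0.87531098 -0.3463675 ] 389.46153976082076 [-0.04026684  0.          0.          0.          0.        ]
top [ 0.33038928 -0.02438606  1.01059968] [-0.06313595  0.70757156 -0.70081454  0.06492542] 396.31548866286124 [-0.01505046  0.          0.          0.          0.        ]
```

```bash
sed -i "s/np.array(f\['rotation'\]).T/R(f).T/" h.py; cat >> h.py <<'E'
from scipy.spatial.transform import Rotation as Ro
def R(f):
    w,x,y,z=f['rotation'];return Ro.from_quat([x,y,z,w]).as_matrix()
E
```

```text
(no output)
```

View pics/top0.png

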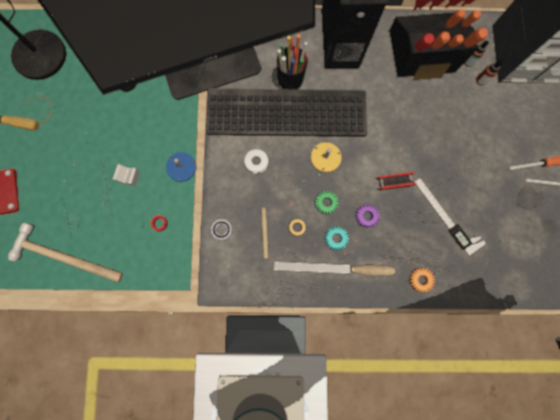

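View pics/scene0.png

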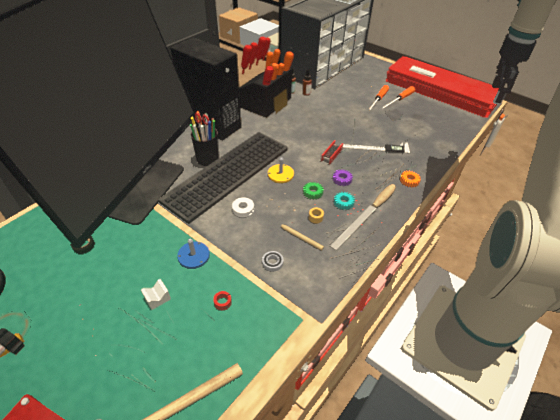

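```bash
cat >> h.py <<'E'
PX=dict(pulley=(256,161,.020,.030),sleeve=(298,228,.024,.020),bearing=(221,229,.016,.026),gear=(368,216,.018,.0295),collar=(159,224,.020,.020))
from scipy.optimize import least_squares
def ringfit(P,c,h,r,tol=.005):
    m=(abs(P[...,2]-h)<tol)&(np.hypot(P[...,0]-c[0],P[...,1]-c[1])<r+.02)
    Q=P[m]
    (x,y),rad=cv2.minEnclosingCircle((Q[:,:2]*1000).astype(np.float32))
    return len(Q),np.round([x,y,rad],1),np.round(np.median(Q,0)*1000,1),np.round((Q[:,:2].max(0)+Q[:,:2].min(0))*500,1)
E
python3 - <<'E'
from h import *
f=grab('top');P=world(f);g=grab('scene');S=world(g)
np.set_printoptions(suppress=True)
for n,(u,v,h,r) in PX.items():
    patch=P[v-12:v+13,u-12:u+13].reshape(-1,3)
    t=patch[patch[:,2]>h-.006]; c=np.median(t,0) if len(t) else P[v,u]
    print(n,c,*ringfit(P,c,h,r)); 
    try: print('   scene',*ringfit(S,c,h,r))
    except Exception as e: print(e)
for n,u,v in(('blue',181,167),('yel',326,157)):
    c=np.median(P[v-5:v+6,u-5:u+6].reshape(-1,3),0)
    for A in(P,S):
        print(n,c,*ringfit(A,c,.010,.04,.004))
        m=(A[...,2]>.045)&(A[...,2]<.07)&(np.hypot(A[...,0]-c[0],A[...,1]-c[1])<.04);print('  post',m.sum(),A[m].mean(0),A[m].max(0))
for u,v in((100,200),(170,250),(202,200),(230,260),(380,250),(420,130),(265,233),(397,181),(125,175),(320,268)): print(u,v,P[v,u].round(3))
E
```

```text
pulley [0.63447379 0.0173454  0.01860837] 325 [634.5  17.5  30. ] [634.4  17.4  18.6] [634.6  17.6]
   scene 238 [632.1  18.9  31.3] [630.2  20.9  19.9] [631.6  19.6]
sleeve [ 0.46020107 -0.08846009  0.02260626] 113 [461.  -88.6  20.1] [460.2 -88.5  22.6] [461.4 -88.5]
   scene 96 [457.4 -87.   20.7] [456.7 -85.6  23.9] [457.4 -87.3]
bearing [0.45409956 0.10322507 0.0141558 ] 244 [454.1 103.3  26. ] [454.  103.9  14.2] [454.4 103.3]
   scene 241 [452.1 105.   26.8] [450.7 105.2  15.5] [451.1 105. ]
gear [ 0.4929007  -0.27003771  0.01632048] 273 [ 493.1 -269.8   29.5] [ 492.9 -269.4   16.3] [ 493.4 -270.1]
   scene 172 [ 492.4 -265.2   31.1] [ 490.9 -265.2   17.9] [ 492.1 -266.8]
collar [0.46759806 0.26086078 0.01860281] 120 [469.3 262.7  20.3] [467.6 261.1  18.6] [468.7 262. ]
   scene 147 [466.6 263.9  20.7] [465.6 265.1  19.4] [465.6 264.3]
blue [0.61514117 0.21128429 0.00947343] 597 [620.5 215.1  40.3] [617.3 213.1   8.9] [619.9 215.6]
  post 28 [0.61873054 0.2141274  0.05878888] [0.62516748 0.22047072 0.06670699]
blue [0.61514117 0.21128429 0.00947343] 596 [617.4 217.   41. ] [612.7 220.9   9.8] [617.2 217.6]
  post 37 [0.61478046 0.2184847  0.05739244] [0.62035948 0.22394075 0.06701188]
yel [ 0.64533262 -0.16366506  0.00949583] 583 [ 639.2 -163.8   50.1] [ 647.9 -163.9    8.8] [ 640.6 -165. ]
  post 23 [ 0.64858464 -0.16467655  0.05998283] [ 0.65596478 -0.16017997  0.06620386]
yel [ 0.64533262 -0.16366506  0.00949583] 332 [ 646.1 -165.1   41.5] [ 642.6 -160.1    9.9] [ 645.9 -163.3]
  post 26 [ 0.64474843 -0.16286547  0.05715135] [ 0.65105414 -0.15933979  0.06662477]
100 200 [ 0.529  0.423 -0.   ]
170 250 [ 0.401  0.233 -0.001]
202 200 [0.531 0.157 0.001]
230 260 [ 0.377  0.08  -0.003]
380 250 [ 0.406 -0.302 -0.002]
420 130 [ 0.732 -0.425 -0.005]
265 233 [ 0.445 -0.008  0.013]
397 181 [ 0.584 -0.348  0.015]
125 175 [0.591 0.355 0.02 ]
320 268 [ 0.359 -0.147  0.01 ]
```

```bash
python3 -m handwheel '[[[0,0,0,0,0,0.124,1],[0,0,0,0,0,0.124,1],[0,0,0,0,0,0.12,1],[0,0,0,0,0,0.0,1]]]'; cat > st.py <<'E'
import sys
from h import *
np.set_printoptions(suppress=True,precision=4)
s=sensors.read_state();w,x,y,z=s['orientation'];M=Ro.from_quat([x,y,z,w])
print(s['clock'],'pos',s['eef_pos']*1000,'w',round(s['width']*1000,1),'F',s['ft_force'])
E0=Ro.from_quat([1,0,0,0])
print('turn left (tool)',(M.inv()*E0).as_rotvec(),'q7',s['qpos'][6])
if len(sys.argv)>3:
    d=np.array([float(a) for a in sys.argv[1:4]])-s['eef_pos']*1000
    print('shift tool mm',M.inv().apply(d))
E
python3 st.py 493 -268 120
```

```text
clock: 0.53
eef_pos: [0.235, -0.6048, 0.2295]
orientation: [-0.002, 1.0, -0.006, -0.0]
ft_force: [-0.2, -0.3, 0.4]
width: 0.0854
0.5333 pos [ 234.9518 -604.7959  229.5459] w 85.4 F [-0.203  -0.2727  0.4295]
turn left (tool) [-0.0035  0.0008 -0.0127] q7 -0.3383164156785283
shift tool mm [ 253.8392 -339.6644  110.5188]
```

```bash
python3 -m handwheel '[[[21,-28,6,0,0,-0.013,1],[21,-28,6,0,0,0,1],[21,-28,6,0,0,0,1],[21,-28,6,0,0,0,1],[21,-28,6,0,0,0,1],[21,-28,6,0,0,0,1],[21,-28,6,0,0,0,1],[21,-28,6,0,0,0,1],[21,-28,6,0,0,0,1],[21,-28,6,0,0,0,1],[21,-28,6,0,0,0,1],[0,0,0,0,0,0,1]]]'; python3 st.py 493 -268 100
```

```text
clock: 1.53
eef_pos: [0.4683, -0.2831, 0.1579]
orientation: [0.001, 1.0, 0.019, -0.001]
ft_force: [1.0, 1.3, 0.4]
width: 0.085
1.5333 pos [ 468.2855 -283.138   157.9456] w 85.0 F [1.0455 1.2629 0.4167]
turn left (tool) [0.0016 0.0024 0.039 ] q7 -0.9307877542892196
shift tool mm [ 25.4239 -14.2545  57.8627]
```

```bash
python3 -m handwheel '[[[12,-7,25,0,0,0.02,0.75],[12,-7,25,0,0,0.019,0.75],[2,-1,18,0,0,0,0.75],[0,0,0,0,0,0,0.75],[0,0,0,0,0,0,0.75]]]'; python3 st.py 493 -268 0;python3 - <<'E'
from h import *
f=grab('top');g=grab('scene')
a=cv2.resize(f['image'][140:290,280:460],None,fx=3,fy=3);cv2.imwrite('pics/a1.png',a[:,:,::-1])
b=cv2.resize(g['image'][100:280,250:450],None,fx=3,fy=3);cv2.imwrite('pics/b1.png',b[:,:,::-1])
E
```

```text
clock: 1.95
eef_pos: [0.4987, -0.263, 0.0884]
orientation: [0.0, 1.0, 0.012, 0.001]
ft_force: [0.1, 1.0, 1.4]
width: 0.0749
1.95 pos [ 498.7382 -262.9592   88.3876] w 74.9 F [0.0607 1.0208 1.3887]
turn left (tool) [ 0.0009 -0.0018  0.0239] q7 -0.9765195933443072
shift tool mm [-6.0138  4.8183 88.3817]
```

View pics/b1.png

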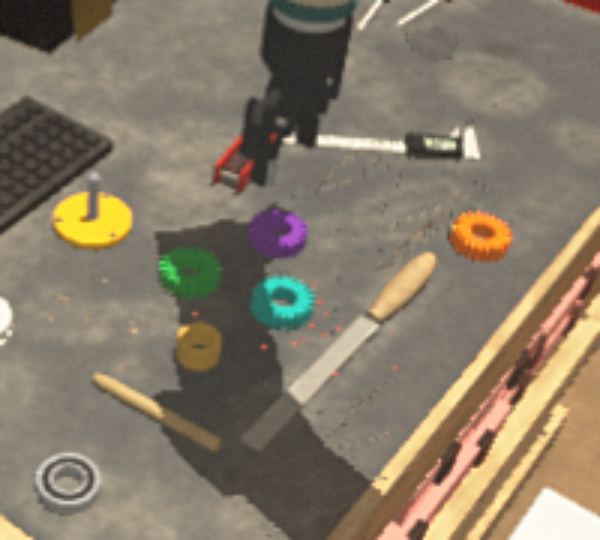

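View pics/a1.png

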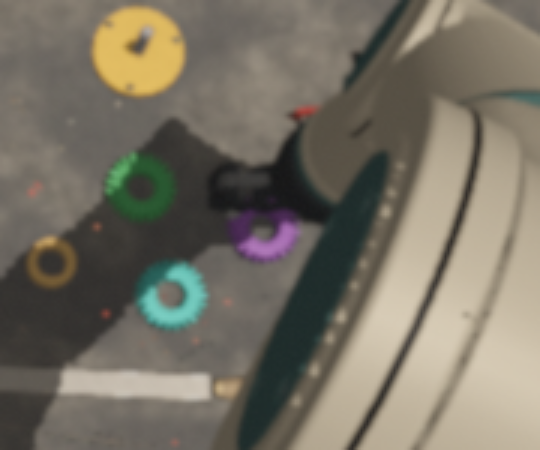

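```bash
python3 -m handwheel '[[[-5,4,20,0,0,0.024,0.75],[-1,1,20,0,0,0,0.75],[0,0,20,0,0,0,0.75],[0,0,10,0,0,0,0.75],[0,0,0,0,0,0,0.75]]]'; python3 st.py 493 -268 0
```

```text
clock: 2.47
eef_pos: [0.4957, -0.2759, 0.025]
orientation: [0.005, 1.0, -0.002, 0.007]
ft_force: [-0.3, 0.3, -0.7]
width: 0.0747
2.4667 pos [ 495.7214 -275.9357   24.9596] w 74.7 F [-0.2711  0.3275 -0.7412]
turn left (tool) [ 0.0097 -0.0149 -0.0047] q7 -0.9636511340138921
shift tool mm [-3.1289 -8.1628 24.8384]
```

```bash
python3 -m handwheel '[[[0,0,0,0,0,0,0.75],[0,0,0,0,0,0,0.75]]]'; python3 st.py 493 -268 0
```

```text
clock: 2.63
eef_pos: [0.496, -0.2773, 0.0267]
orientation: [0.005, 1.0, -0.003, 0.008]
ft_force: [0.0, -0.2, -0.1]
width: 0.0748
2.6333 pos [ 495.9517 -277.288    26.6827] w 74.8 F [ 0.0242 -0.2022 -0.1334]
turn left (tool) [ 0.0108 -0.0162 -0.0055] q7 -0.963195155335606
shift tool mm [-3.4362 -9.5574 26.5291]
```

```bash
python3 -m handwheel '[[[-3,-9,4,0.011,-0.016,-0.005,0.75],[0,0,4,0,0,0,0.75],[0,0,0,0,0,0,0.75],[0,0,0,0,0,0,0.75]]]'; python3 st.py 493 -268 0
```

```text
clock: 2.97
eef_pos: [0.495, -0.2682, 0.0213]
orientation: [0.0, 1.0, 0.0, 0.002]
ft_force: [-0.1, 0.3, -0.3]
width: 0.0747
2.9667 pos [ 495.0171 -268.1888   21.3367] w 74.7 F [-0.0631  0.307  -0.3291]
turn left (tool) [ 0.0009 -0.0038  0.0007] q7 -0.9672459033945376
shift tool mm [-2.0982 -0.2104 21.3287]
```

```bash
python3 -m handwheel '[[[-2,0,12,0,0,0,0.75],[0,0,10,0,0,0,0.75],[0,0,0,0,0,0,0.75],[0,0,0,0,0,0,0.75]]]'; python3 st.py 493 -268 0; python3 - <<'E'
from h import *
g=grab('scene')
b=cv2.resize(g['image'][120:220,280:400],None,fx=5,fy=5);cv2.imwrite('pics/b2.png',b[:,:,::-1])
E
```

```text
clock: 3.3
eef_pos: [0.4944, -0.2682, -0.0006]
orientation: [0.001, 1.0, 0.001, 0.003]
ft_force: [-0.4, -0.7, 0.3]
width: 0.0743
3.3 pos [ 494.4259 -268.1899   -0.6454] w 74.3 F [-0.3772 -0.7212  0.3117]
turn left (tool) [ 0.0019 -0.006   0.002 ] q7 -0.9617856136649493
shift tool mm [-1.4216 -0.1915 -0.6543]
```

View pics/b2.png

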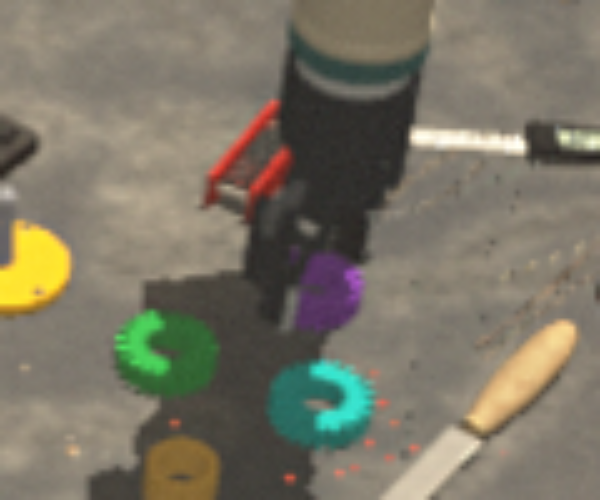

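```bash
python3 -m handwheel '[[[-1,0,3,0,-0.005,0,0.75],[0,0,0,0,0,0,-1],[0,0,0,0,0,0,-1],[0,0,0,0,0,0,-1],[0,0,0,0,0,0,-1],[0,0,0,0,0,0,-1],[0,0,0,0,0,0,-1]]]'; python3 st.py 493 -268 0
```

```text
clock: 3.93
eef_pos: [0.4943, -0.2687, -0.0017]
orientation: [0.001, 1.0, 0.001, 0.001]
ft_force: [0.7, 0.1, -0.6]
width: 0.0567
3.9333 pos [ 494.2891 -268.7348   -1.7072] w 56.7 F [ 0.7095  0.1378 -0.6159]
turn left (tool) [ 0.0029 -0.0024  0.0015] q7 -0.9636552307251119
shift tool mm [-1.2839 -0.7319 -1.7124]
```

```bash
python3 -m handwheel '[[[0,0,-20,0,0,0,-1],[0,0,-35,0,0,0,-1],[0,0,-35,0,0,0,-1],[0,0,-15,0,0,0,-1],[25,-17,0,0,0,0,-1],[25,-17,0,0,0,0,-1],[25,-17,0,0,0,0,-1],[25,-17,0,0,0,0,-1],[25,-17,0,0,0,0,-1],[12,-8,0,0,0,0,-1],[0,0,0,0,0,0,-1],[0,0,0,0,0,0,-1]]]'; python3 st.py 648 -164 95;python3 - <<'E'
from h import *
f=grab('top');g=grab('scene')
a=cv2.resize(f['image'][100:250,240:420],None,fx=3,fy=3);b=cv2.resize(g['image'][120:270,210:390],None,fx=3,fy=3);cv2.imwrite('pics/b3.png',np.vstack([a,b])[:,:,::-1][:, :] if 0 else b[:,:,::-1]);cv2.imwrite('pics/a3.png',a[:,:,::-1])
E
```

```text
clock: 4.93
eef_pos: [0.6335, -0.1726, 0.1062]
orientation: [0.001, 1.0, -0.002, -0.001]
ft_force: [0.1, 0.0, -1.1]
width: 0.057
4.9333 pos [ 633.4704 -172.5942  106.1684] w 57.0 F [ 0.1201  0.0258 -1.0554]
turn left (tool) [ 0.0012  0.0018 -0.0039] q7 -1.2080016672891434
shift tool mm [14.5164 -8.6641 11.1314]
```

View pics/b3.png

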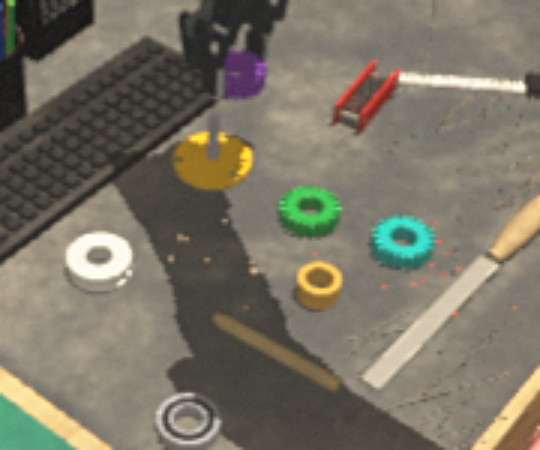

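```bash
python3 -m handwheel '[[[13,-8,0,0,0,-0.004,-1],[2,-1,4,0,0,0,-1],[0,0,0,0,0,0,-1],[0,0,0,0,0,0,-1]]]'; python3 st.py 648 -164 9; python3 - <<'E'
from h import *
f=grab('top');P=world(f);g=grab('scene');S=world(g)
# violet pixels
for n,F,A in(('t',f,P),('s',g,S)):
    hsv=cv2.cvtColor(F['image'],cv2.COLOR_RGB2HSV);m=(hsv[...,0]>125)&(hsv[...,0]<160)&(hsv[...,1]>90)&(A[...,2]>.06)
    Q=A[m];print(n,len(Q),Q.min(0)if len(Q) else '',Q.max(0) if len(Q) else '')
    save(F,f'pics/{n}4.png')
b=cv2.resize(g['image'][120:220,230:350],None,fx=5,fy=5);cv2.imwrite('pics/b4.png',b[:,:,::-1])
E
```

```text
clock: 5.37
eef_pos: [0.6414, -0.1714, 0.1017]
orientation: [0.002, 1.0, -0.005, -0.004]
ft_force: [0.3, 0.5, -0.9]
width: 0.057
5.3667 pos [ 641.4359 -171.3624  101.6585] w 57.0 F [ 0.3142  0.5367 -0.9118]
turn left (tool) [ 0.004   0.0085 -0.0105] q7 -1.2224392789900385
shift tool mm [ 7.268  -7.8081 92.5694]
t 3 [ 0.84049439 -0.17555833  0.12645108] [ 0.90378766 -0.07043337  0.24206026]
s 178 [ 0.08647532 -0.19855849  0.10399967] [1.07107771 0.54305448 0.79466258]
```

View pics/b4.png

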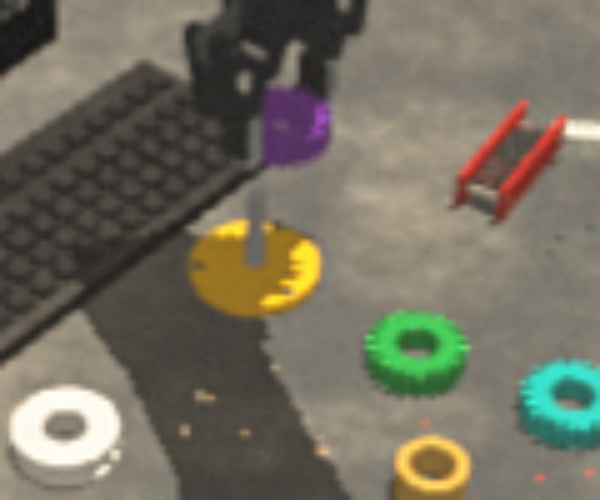

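```bash
python3 -m handwheel '[[[7,-8,2,0.004,0.008,-0.01,-1],[0,0,0,0,0,0,-1],[0,0,0,0,0,0,-1]]]'; python3 st.py 648 -164 9
```

```text
clock: 5.72
eef_pos: [0.6476, -0.1647, 0.0997]
orientation: [0.0, 1.0, -0.001, -0.0]
ft_force: [0.1, 0.0, -0.7]
width: 0.057
5.7167 pos [ 647.5823 -164.7352   99.6549] w 57.0 F [ 0.1452  0.0352 -0.7403]
turn left (tool) [ 0.0004  0.0007 -0.0023] q7 -1.2222106695363368
shift tool mm [ 0.4808 -0.7734 90.6543]
```

```bash
python3 -m handwheel '[[[0,0,12,0,0,0,-1],[0,0,12,0,0,0,-1],[0,0,12,0,0,0,-1],[0,0,8,0,0,0,-1],[0,0,0,0,0,0,-1]]]'; python3 st.py 648 -164 9
```

```text
clock: 6.13
eef_pos: [0.6471, -0.1642, 0.0506]
orientation: [-0.0, 1.0, -0.001, -0.001]
ft_force: [-0.3, -0.0, -1.1]
width: 0.0573
6.1333 pos [ 647.0873 -164.1642   50.5808] w 57.3 F [-0.2858 -0.0278 -1.1122]
turn left (tool) [-0.      0.0015 -0.0017] q7 -1.2129348229348158
shift tool mm [ 0.9739 -0.1644 41.5794]
```

Clear of the tip, no lateral force. Continue down.

```bash
python3 -m handwheel '[[[0,0,10,0,0,0,-1],[0,0,10,0,0,0,-1],[0,0,10,0,0,0,-1],[0,0,6,0,0,0,-1],[0,0,3,0,0,0,-1],[0,0,0,0,0,0,-1],[0,0,0,0,0,0,-1]]]'; python3 st.py 648 -164 9
```

```text
clock: 6.72
eef_pos: [0.6469, -0.1644, 0.0077]
orientation: [-0.0, 1.0, -0.001, -0.001]
ft_force: [1.0, -0.4, -0.6]
width: 0.0567
6.7167 pos [ 646.9054 -164.3864    7.6954] w 56.7 F [ 0.9727 -0.4078 -0.6343]
turn left (tool) [-0.0002  0.0025 -0.0018] q7 -1.205500486461374
shift tool mm [ 1.0905 -0.3887 -1.3072]
```

```bash
python3 -m handwheel '[[[0,0,1,0,0,0,-1],[0,0,0,0,0,0,0.7],[0,0,0,0,0,0,0.7],[0,0,0,0,0,0,0.7],[0,0,-12,0,0,0,0.7],[0,0,-30,0,0,0,0.7],[0,0,-35,0,0,0,0.7],[0,0,-35,0,0,0,0.7],[0,0,0,0,0,0,0.7]]]'; python3 st.py 468 263 110; python3 - <<'E'
from h import *
g=grab('scene');S=world(g)
b=cv2.resize(g['image'][120:220,230:350],None,fx=5,fy=5);cv2.imwrite('pics/b5.png',b[:,:,::-1])
print(ringfit(S,(.647,-.164),.028,.0295))
E
```

```text
clock: 7.47
eef_pos: [0.6465, -0.1647, 0.1237]
orientation: [-0.0, 1.0, -0.001, -0.003]
ft_force: [1.2, -0.9, -0.1]
width: 0.0729
7.4667 pos [ 646.5195 -164.6681  123.7279] w 72.9 F [ 1.155  -0.8511 -0.1405]
turn left (tool) [-0.0007  0.0054 -0.0024] q7 -1.226322987735304
shift tool mm [-179.4594 -427.2323   14.984 ]
(162, array([ 642.2, -164.1,   31.1]), array([ 640.1, -161. ,   27.6]), array([ 642.4, -165.6]))
```

View pics/b5.png

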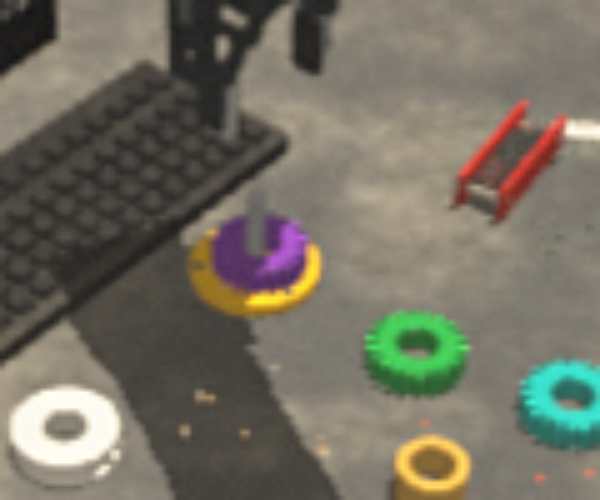

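```bash
python3 -m handwheel '[[[-15,-36,0,0,0.005,0,0.4],[-15,-36,0,0,0,0,0.4],[-15,-36,0,0,0,0,0.4],[-15,-36,0,0,0,0,0.4],[-15,-36,0,0,0,0,0.4],[-15,-36,0,0,0,0,0.4],[-15,-36,0,0,0,0,0.4],[-15,-36,0,0,0,0,0.4],[-15,-36,0,0,0,0,0.4],[-15,-36,0,0,0,0,0.4],[-15,-36,0,0,0,0,0.4],[0,0,0,0,0,0,0.4]]]';python3 -m handwheel '[[[0,0,0,0,0,0,0.4],[0,0,0,0,0,0,0.4]]]'; python3 st.py 468 263 50
```

```text
clock: 8.52
eef_pos: [0.4726, 0.2441, 0.1171]
orientation: [0.002, 1.0, -0.005, -0.002]
ft_force: [-0.3, 0.4, -0.6]
width: 0.0598
clock: 8.68
eef_pos: [0.4702, 0.2471, 0.1164]
orientation: [0.002, 1.0, -0.002, -0.003]
ft_force: [0.2, -0.7, 0.4]
width: 0.0596
8.6833 pos [470.188  247.0972 116.4011] w 59.6 F [ 0.1743 -0.6776  0.4184]
turn left (tool) [ 0.0049  0.0065 -0.0037] q7 -1.8661405657788206
shift tool mm [ -1.8167 -16.2174  66.3361]
```

```bash
python3 -m handwheel '[[[-2,-16,20,0.005,0.006,-0.004,0.4],[0,0,20,0,0,0,0.4],[0,0,20,0,0,0,0.4],[0,0,10,0,0,0,0.4],[0,0,0,0,0,0,0.4],[0,0,0,0,0,0,0.4]]]'; python3 st.py 468 263 0
```

```text
clock: 9.18
eef_pos: [0.4731, 0.2559, 0.0447]
orientation: [0.001, 1.0, -0.006, 0.002]
ft_force: [-0.4, 0.1, -0.6]
width: 0.0593
9.1833 pos [473.1121 255.8892  44.6588] w 59.3 F [-0.3967  0.0937 -0.6498]
turn left (tool) [ 0.0016 -0.0034 -0.0116] q7 -1.8496559499060883
shift tool mm [-5.3482 -7.1198 44.6297]
```

```bash
python3 -m handwheel '[[[-5,-7,8,0.002,-0.003,-0.012,0.4],[0,0,0,0,0,0,0.4],[0,0,0,0,0,0,0.4]]]'; python3 st.py 468 263 0; python3 - <<'E'
from h import *
g=grab('scene')
b=cv2.resize(g['image'][240:340,170:290],None,fx=5,fy=5);cv2.imwrite('pics/b6.png',b[:,:,::-1])
E
```

```text
clock: 9.43
eef_pos: [0.47, 0.2618, 0.0378]
orientation: [-0.001, 1.0, -0.001, 0.001]
ft_force: [0.8, -0.1, 0.1]
width: 0.0598
9.4333 pos [469.9576 261.802   37.7989] w 59.8 F [ 0.8004 -0.0939  0.1202]
turn left (tool) [-0.001  -0.0029 -0.0023] q7 -1.8481501136505243
shift tool mm [-2.0702 -1.154  37.7942]
```

View pics/b6.png

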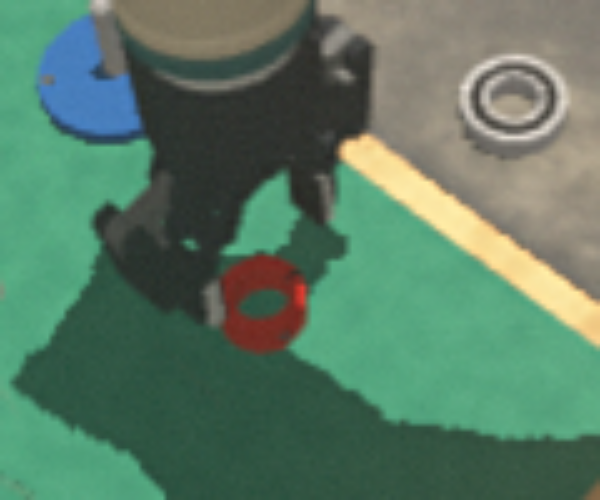

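```bash
python3 -m handwheel '[[[-2,-1,12,0,-0.003,0,0.4],[0,0,12,0,0,0,0.4],[0,0,12,0,0,0,0.4],[0,0,0,0,0,0,0.4],[0,0,0,0,0,0,-1],[0,0,0,0,0,0,-1],[0,0,0,0,0,0,-1],[0,0,0,0,0,0,-1],[0,0,0,0,0,0,-1],[0,0,0,0,0,0,-1]]]'; python3 st.py 468 263 0
```

```text
clock: 10.32
eef_pos: [0.4681, 0.2645, 0.0002]
orientation: [-0.002, 1.0, -0.0, 0.001]
ft_force: [-0.3, 0.1, -1.0]
width: 0.0391
10.3167 pos [468.0669 264.5147   0.1582] w 39.1 F [-0.2844  0.1378 -1.0426]
turn left (tool) [-0.0032 -0.0016 -0.0006] q7 -1.8351937462470334
shift tool mm [-0.0661  1.5152  0.1532]
```

```bash
python3 -m handwheel '[[[0,0,-20,0,0,0,-1],[0,0,-35,0,0,0,-1],[0,0,-35,0,0,0,-1],[0,0,-30,0,0,0,-1],[15,36,0,0,0,0,-1],[15,36,0,0,0,0,-1],[15,36,0,0,0,0,-1],[15,36,0,0,0,0,-1],[15,36,0,0,0,0,-1],[15,36,0,0,0,0,-1],[15,36,0,0,0,0,-1],[0,0,0,0,0,0,-1]]]'; python3 st.py 647 -164 115
```

```text
clock: 11.32
eef_pos: [0.5789, 0.0088, 0.1259]
orientation: [-0.002, 1.0, 0.008, 0.003]
ft_force: [0.7, -1.4, -0.3]
width: 0.0388
11.3167 pos [578.9287   8.767  125.9171] w 38.8 F [ 0.6503 -1.418  -0.3217]
turn left (tool) [-0.0039 -0.007   0.0162] q7 -1.4321849833901843
shift tool mm [ 65.1856 173.8891  10.712 ]
```

```bash
python3 -m handwheel '[[[14,36,2,0,0,0,-1],[14,36,2,0,0,0,-1],[14,36,2,0,0,0,-1],[14,36,2,0,0,0,-1],[8,20,2,0,0,0,-1],[0,0,0,0,0,0,-1],[0,0,0,0,0,0,-1]]]'; python3 st.py 647 -164 105
```

```text
clock: 11.9
eef_pos: [0.6431, -0.1555, 0.114]
orientation: [-0.002, 1.0, 0.006, 0.003]
ft_force: [0.8, 0.4, -1.3]
width: 0.0389
11.9 pos [ 643.149  -155.4556  114.001 ] w 38.9 F [ 0.7851  0.361  -1.3277]
turn left (tool) [-0.0032 -0.0052  0.0119] q7 -1.2152028577342415
shift tool mm [3.7022 8.6183 8.9929]
```

```bash
python3 -m handwheel '[[[4,8,6,-0.003,-0.005,0.012,-1],[0,0,0,0,0,0,-1],[0,0,0,0,0,0,-1]]]'; python3 st.py 647 -164 105
```

```text
clock: 12.15
eef_pos: [0.6465, -0.1607, 0.1071]
orientation: [-0.001, 1.0, 0.0, -0.001]
ft_force: [-1.2, 0.9, -0.9]
width: 0.0386
12.15 pos [ 646.5265 -160.6732  107.1178] w 38.6 F [-1.176   0.8678 -0.9294]
turn left (tool) [-0.0021  0.0022  0.001 ] q7 -1.220103315762949
shift tool mm [0.475  3.3317 2.1097]
```

```bash
python3 -m handwheel '[[[0,3,12,0,0,0,-1],[0,0,12,0,0,0,-1],[0,0,6,0,0,0,-1],[0,0,0,0,0,0,-1],[0,0,0,0,0,0,-1]]]'; python3 st.py 647 -164 28;python3 - <<'E'
from h import *
g=grab('scene')
b=cv2.resize(g['image'][120:220,230:350],None,fx=5,fy=5);cv2.imwrite('pics/b7.png',b[:,:,::-1])
E
```

```text
clock: 12.57
eef_pos: [0.6456, -0.1576, 0.0729]
orientation: [-0.003, 1.0, 0.004, -0.002]
ft_force: [-0.1, 0.2, -1.0]
width: 0.039
12.5667 pos [ 645.6419 -157.5672   72.9223] w 39.0 F [-0.1318  0.1643 -0.9643]
turn left (tool) [-0.0057  0.005   0.0075] q7 -1.209922738136167
shift tool mm [ 1.5314  6.6978 44.878 ]
```

View pics/b7.png

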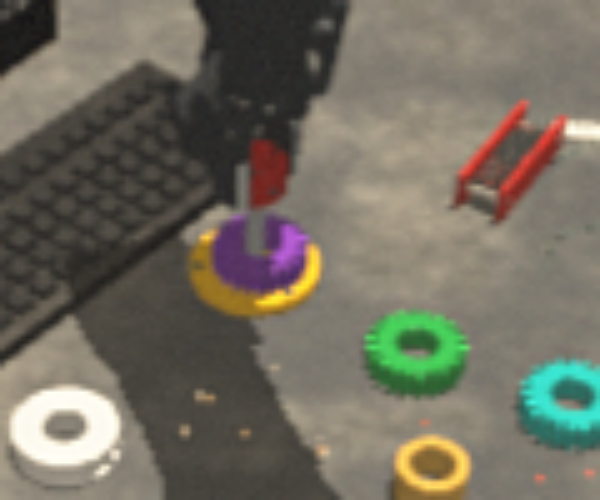

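```bash
python3 -m handwheel '[[[1,6,0,-0.005,0.005,0.007,-1],[0,0,0,0,0,0,-1],[0,0,0,0,0,0,-1]]]'; python3 st.py 647 -164 28
```

```text
clock: 12.87
eef_pos: [0.6471, -0.164, 0.0734]
orientation: [-0.0, 1.0, 0.0, 0.001]
ft_force: [-0.2, 0.1, -0.7]
width: 0.0388
12.8667 pos [ 647.1163 -163.9561   73.372 ] w 38.8 F [-0.2011  0.1312 -0.7032]
turn left (tool) [-0.0001 -0.0012  0.0003] q7 -1.210445032079996
shift tool mm [-0.1701  0.0463 45.3718]
```

```bash
python3 -m handwheel '[[[0,0,10,0,0,0,-1],[0,0,10,0,0,0,-1],[0,0,10,0,0,0,-1],[0,0,6,0,0,0,-1],[0,0,0,0,0,0,-1],[0,0,0,0,0,0,-1]]]'; python3 st.py 647 -164 28
```

```text
clock: 13.37
eef_pos: [0.6471, -0.1646, 0.0335]
orientation: [0.0, 1.0, -0.0, 0.001]
ft_force: [-0.7, 0.5, -0.1]
width: 0.039
13.3667 pos [ 647.1403 -164.5992   33.514 ] w 39.0 F [-0.7179  0.4591 -0.0926]
turn left (tool) [ 0.0002 -0.0015 -0.0006] q7 -1.2029718363566313
shift tool mm [-0.1491 -0.6002  5.5137]
```

```bash
python3 -m handwheel '[[[0,0,3,0,0,0,-1],[0,0,2,0,0,0,-1],[0,0,0,0,0,0,-1],[0,0,0,0,0,0,-1]]]'; python3 st.py 647 -164 28
```

```text
clock: 13.7
eef_pos: [0.6472, -0.1645, 0.0279]
orientation: [0.0, 1.0, -0.0, 0.001]
ft_force: [0.4, 1.0, -0.5]
width: 0.039
13.7 pos [ 647.2163 -164.5264   27.8848] w 39.0 F [ 0.4064  1.0365 -0.5112]
turn left (tool) [ 0.0002 -0.0014 -0.0005] q7 -1.2019812168193877
shift tool mm [-0.2163 -0.5263 -0.1156]
```

```bash
python3 -m handwheel '[[[0,0,0,0,0,0,0.3],[0,0,0,0,0,0,0.3],[0,0,0,0,0,0,0.3],[0,0,-12,0,0,0,0.3],[0,0,-30,0,0,0,0.3],[0,0,-30,0,0,0,0.3],[0,0,-20,0,0,0,0.3],[0,0,0,0,0,0,0.75]]]'; python3 -m handwheel '[[[-2,-36,0,0,0,0,0.75],[-2,-36,0,0,0,0,0.75],[-2,-36,0,0,0,0,0.75],[-2,-36,0,0,0,0,0.75],[-2,-30,0,0,0,0,0.75],[0,0,0,0,0,0,0.75],[0,0,0,0,0,0,0.75]]]'; python3 st.py 633 18 60; python3 - <<'E'
from h import *
g=grab('scene');S=world(g)
b=cv2.resize(g['image'][120:220,230:350],None,fx=5,fy=5);cv2.imwrite('pics/b8.png',b[:,:,::-1])
print(ringfit(S,(.647,-.164),.048,.020))
E
```

```text
clock: 14.37
eef_pos: [0.6473, -0.1648, 0.1269]
orientation: [0.0, 1.0, -0.0, 0.001]
ft_force: [1.0, -0.1, 0.5]
width: 0.0659
clock: 14.95
eef_pos: [0.6398, 0.0118, 0.1326]
orientation: [0.002, 1.0, -0.004, 0.006]
ft_force: [0.4, -1.6, 0.7]
width: 0.0748
14.95 pos [639.8147  11.7608 132.6115] w 74.8 F [ 0.4376 -1.6479  0.7221]
turn left (tool) [ 0.0039 -0.0129 -0.0076] q7 -1.4737333049455419
shift tool mm [-7.7976 -6.468  72.4925]
(82, array([ 644. , -163.8,   20.8]), array([ 642.5, -160.4,   47.6]), array([ 644.7, -163.6]))
```

View pics/b8.png

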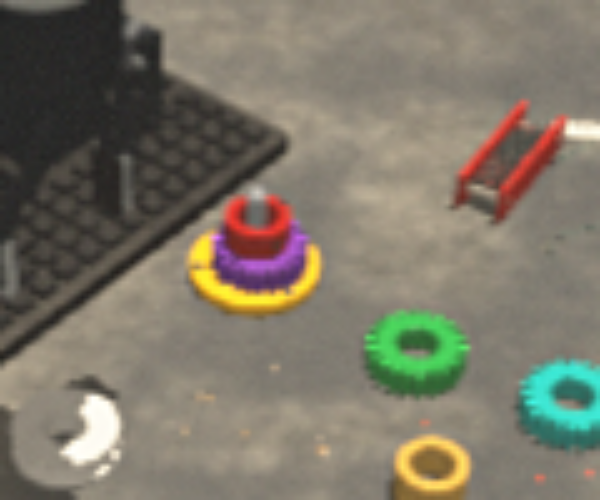

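```bash
python3 -m handwheel '[[[-7,-6,0,0.004,-0.013,-0.007,0.75],[0,0,0,0,0,0,0.75],[0,0,30,0,0,0,0.75],[0,0,30,0,0,0,0.75],[0,0,15,0,0,0,0.75],[0,0,0,0,0,0,0.75],[0,0,0,0,0,0,0.75]]]'; python3 st.py 633 18 0
```

```text
clock: 15.58
eef_pos: [0.6342, 0.0095, 0.0575]
orientation: [0.001, 1.0, -0.005, 0.002]
ft_force: [-0.1, -0.8, 0.7]
width: 0.075
15.5833 pos [634.2434   9.5068  57.4803] w 75.0 F [-0.0673 -0.7699  0.7176]
turn left (tool) [ 0.0019 -0.0033 -0.0109] q7 -1.4516298176197302
shift tool mm [-1.5264 -8.5902 57.4591]
```

```bash
python3 -m handwheel '[[[-1,-8,8,0.002,-0.003,-0.01,0.75],[0,0,0,0,0,0,0.75],[0,0,0,0,0,0,0.75]]]'; python3 st.py 633 18 0; python3 - <<'E'
from h import *
g=grab('scene')
b=cv2.resize(g['image'][150:250,190:310],None,fx=5,fy=5);cv2.imwrite('pics/b9.png',b[:,:,::-1])
E
```

```text
clock: 15.83
eef_pos: [0.6347, 0.0155, 0.0511]
orientation: [0.0, 1.0, -0.002, 0.002]
ft_force: [0.5, -0.3, 0.4]
width: 0.075
15.8333 pos [634.7084  15.4952  51.0961] w 75.0 F [ 0.5122 -0.2623  0.4047]
turn left (tool) [ 0.0008 -0.003  -0.0033] q7 -1.4519821773472334
shift tool mm [-1.8704 -2.541  51.0886]
```

View pics/b9.png

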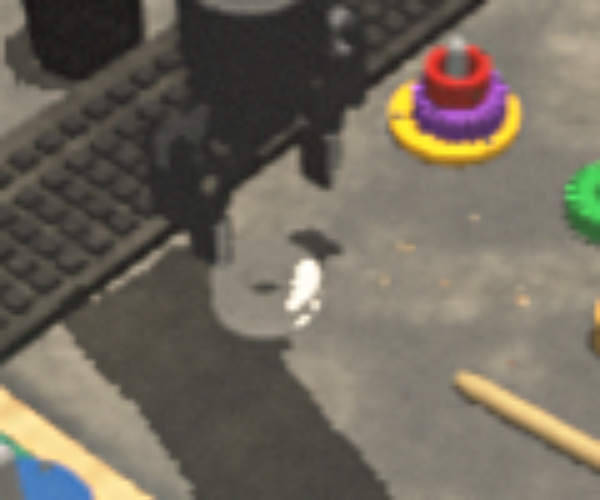

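```bash
python3 -m handwheel '[[[-1,-2,15,0,-0.002,-0.003,0.75],[0,0,15,0,0,0,0.75],[0,0,0,0,0,0,0.75],[0,0,0,0,0,0,0.75]]]'; python3 st.py 633 18 -3
```

```text
clock: 16.22
eef_pos: [0.6358, 0.0193, 0.0216]
orientation: [-0.0, 1.0, 0.001, 0.003]
ft_force: [0.1, -0.8, 0.1]
width: 0.0748
16.2167 pos [635.7512  19.313   21.5806] w 74.8 F [ 0.1337 -0.76    0.1485]
turn left (tool) [-0.0006 -0.0059  0.0017] q7 -1.4452353143592958
shift tool mm [-2.8995  1.3218 24.5631]
```

```bash
python3 -m handwheel '[[[-2,1,12,0,-0.006,0.002,0.75],[0,0,11,0,0,0,0.75],[0,0,1,0,0,0,0.75],[0,0,0,0,0,0,-1],[0,0,0,0,0,0,-1],[0,0,0,0,0,0,-1],[0,0,0,0,0,0,-1],[0,0,0,0,0,0,-1],[0,0,0,0,0,0,-1]]]'; python3 st.py 633 18 -3
```

```text
clock: 16.97
eef_pos: [0.634, 0.0183, -0.0037]
orientation: [-0.0, 1.0, -0.0, -0.0]
ft_force: [-0.7, 0.3, -2.7]
width: 0.0586
16.9667 pos [633.9723  18.3393  -3.7298] w 58.6 F [-0.7196  0.2821 -2.7382]
turn left (tool) [-0.0006  0.0001 -0.0001] q7 -1.4401353994455395
shift tool mm [-0.9723  0.339  -0.73  ]
```

```bash
python3 -m handwheel '[[[0,0,-20,0,0,0,-1],[0,0,-30,0,0,0,-1],[0,0,-30,0,0,0,-1],[0,0,-25,0,0,0,-1],[-3,-35,0,0,0,0,-1],[-3,-35,0,0,0,0,-1],[-3,-35,0,0,0,0,-1],[-3,-35,0,0,0,0,-1],[-3,-35,0,0,0,0,-1],[0,-8,0,0,0,0,-1],[0,0,0,0,0,0,-1],[0,0,0,0,0,0,-1]]]'; python3 st.py 620 216 90; python3 - <<'E'
from h import *
g=grab('scene')
b=cv2.resize(g['image'][190:290,130:250],None,fx=5,fy=5);cv2.imwrite('pics/b10.png',b[:,:,::-1])
E
```

```text
clock: 17.97
eef_pos: [0.6182, 0.2059, 0.1048]
orientation: [-0.0, 1.0, -0.003, -0.001]
ft_force: [0.3, -0.5, -1.8]
width: 0.0586
17.9667 pos [618.1716 205.9148 104.7547] w 58.6 F [ 0.3457 -0.4514 -1.8226]
turn left (tool) [-0.0001  0.0016 -0.0065] q7 -1.7405657751264063
shift tool mm [  1.7865 -10.0959  14.7525]
```

View pics/b10.png

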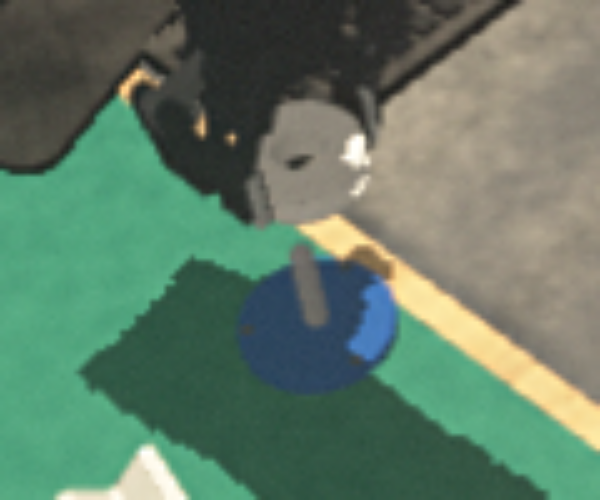

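```bash
python3 -m handwheel '[[[2,-10,6,0,0.002,-0.006,-1],[0,0,0,0,0,0,-1],[0,0,0,0,0,0,-1]]]'; python3 st.py 620 216 85
```

```text
clock: 18.27
eef_pos: [0.6214, 0.2103, 0.0981]
orientation: [0.002, 1.0, -0.004, 0.0]
ft_force: [1.1, -0.1, -2.1]
width: 0.0583
18.2667 pos [621.4391 210.3254  98.0684] w 58.3 F [ 1.1341 -0.067  -2.0635]
turn left (tool) [ 0.0033 -0.0005 -0.0072] q7 -1.7480717916410722
shift tool mm [-1.4868 -5.7077 13.0486]
```

```bash
python3 -m handwheel '[[[-1,-6,5,0.003,0,-0.007,-1],[0,0,0,0,0,0,-1],[0,0,0,0,0,0,-1]]]'; python3 st.py 620 216 80;  python3 - <<'E'
from h import *
f=grab('top');g=grab('scene');P=world(f);S=world(g)
b=cv2.resize(g['image'][190:290,130:250],None,fx=5,fy=5);cv2.imwrite('pics/b11.png',b[:,:,::-1])
E
```

```text
clock: 18.52
eef_pos: [0.621, 0.2136, 0.0921]
orientation: [0.001, 1.0, -0.002, 0.0]
ft_force: [0.6, 0.1, -2.0]
width: 0.0586
18.5167 pos [620.9879 213.5914  92.1245] w 58.6 F [ 0.6161  0.1298 -2.0063]
turn left (tool) [ 0.0017 -0.0001 -0.0036] q7 -1.7469585117278124
shift tool mm [-0.9977 -2.4257 12.1203]
```

View pics/b11.png

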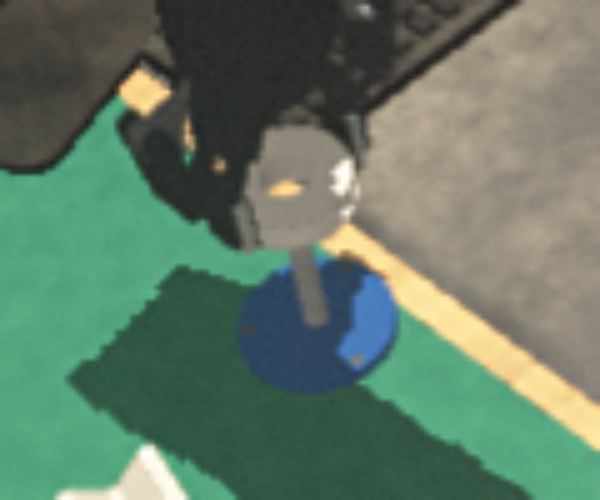

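```bash
python3 -m handwheel '[[[-1,-2,8,0.001,0,-0.003,-1],[0,0,8,0,0,0,-1],[0,0,0,0,0,0,-1],[0,0,0,0,0,0,-1]]]'; python3 st.py 620 216 6
```

```text
clock: 18.95
eef_pos: [0.6198, 0.2158, 0.0746]
orientation: [0.0, 1.0, -0.0, 0.0]
ft_force: [-0.1, -0.3, -1.7]
width: 0.0586
18.95 pos [619.7682 215.8028  74.6451] w 58.6 F [-0.139  -0.3372 -1.717 ]
turn left (tool) [ 0.0003 -0.0001 -0.0004] q7 -1.741779799163024
shift tool mm [ 0.2266 -0.2158 68.645 ]
```

```bash
python3 -m handwheel '[[[0,0,10,0,0,0,-1],[0,0,10,0,0,0,-1],[0,0,10,0,0,0,-1],[0,0,0,0,0,0,-1]]]'; python3 st.py 620 216 6; python3 -m handwheel '[[[0,0,10,0,0,0,-1],[0,0,10,0,0,0,-1],[0,0,10,0,0,0,-1],[0,0,4,0,0,0,-1],[0,0,0,0,0,0,-1],[0,0,0,0,0,0,-1]]]'; python3 st.py 620 216 6
```

```text
clock: 19.28
eef_pos: [0.6196, 0.2158, 0.0415]
orientation: [0.0, 1.0, -0.0, -0.0]
ft_force: [-0.2, 0.7, -2.5]
width: 0.0587
19.2833 pos [619.6063 215.8188  41.4645] w 58.7 F [-0.1596  0.7095 -2.5175]
turn left (tool) [ 0.0004  0.     -0.0003] q7 -1.7329903306463572
shift tool mm [ 0.3949 -0.1943 35.4644]
clock: 19.78
eef_pos: [0.6202, 0.2159, 0.0062]
orientation: [-0.0, 1.0, -0.0, -0.0]
ft_force: [-0.6, 0.1, -0.1]
width: 0.0588
19.7833 pos [620.1519 215.8623   6.2468] w 58.8 F [-0.5536  0.0859 -0.0618]
turn left (tool) [-0.0005  0.0002 -0.0005] q7 -1.7236174120788221
shift tool mm [-0.1519 -0.1375  0.2469]
```

```bash
python3 -m handwheel '[[[0,0,0,0,0,0,0.75],[0,0,0,0,0,0,0.75],[0,0,0,0,0,0,0.75],[0,0,-15,0,0,0,0.75],[0,0,-30,0,0,0,0.75],[0,0,-35,0,0,0,0.75],[0,0,-35,0,0,0,0.75],[0,0,0,0,0,0,0.4]]]'; python3 -m handwheel '[[[-18,34,0,0,0,0,0.4],[-18,34,0,0,0,0,0.4],[-18,34,0,0,0,0,0.4],[-18,34,0,0,0,0,0.4],[-18,34,0,0,0,0,0.4],[-18,34,0,0,0,0,0.4],[-18,34,0,0,0,0,0.4],[-18,34,0,0,0,0,0.4],[0,20,0,0,0,0,0.4],[0,0,0,0,0,0,0.4],[0,0,0,0,0,0,0.4]]]'; python3 st.py 459 -88 70; python3 - <<'E'
from h import *
f=grab('top');g=grab('scene');P=world(f);S=world(g)
b=cv2.resize(g['image'][190:290,130:250],None,fx=5,fy=5);cv2.imwrite('pics/b12.png',b[:,:,::-1])
print(ringfit(S,(.619,.216),.030,.03)); print(ringfit(P,(.619,.216),.030,.03))
E
```

```text
clock: 20.45
eef_pos: [0.6197, 0.215, 0.1257]
orientation: [0.001, 1.0, -0.001, -0.002]
ft_force: [2.2, -0.0, -0.8]
width: 0.0643
clock: 21.37
eef_pos: [0.4775, -0.0849, 0.1368]
orientation: [-0.003, 1.0, 0.001, 0.013]
ft_force: [0.8, 0.2, -0.0]
width: 0.0597
21.3667 pos [477.4642 -84.8899 136.8395] w 59.7 F [ 0.8247  0.2163 -0.0174]
turn left (tool) [-0.0056 -0.0258  0.0028] q7 -1.2523354067395713
shift tool mm [-20.1944   3.4276  66.3216]
(315, array([618., 216.,  31.]), array([613.4, 219.5,  29.6]), array([618.3, 215.6]))
(334, array([620.7, 214.3,  30.4]), array([619.6, 212.7,  28.9]), array([620.9, 214. ]))
```

View pics/b12.png

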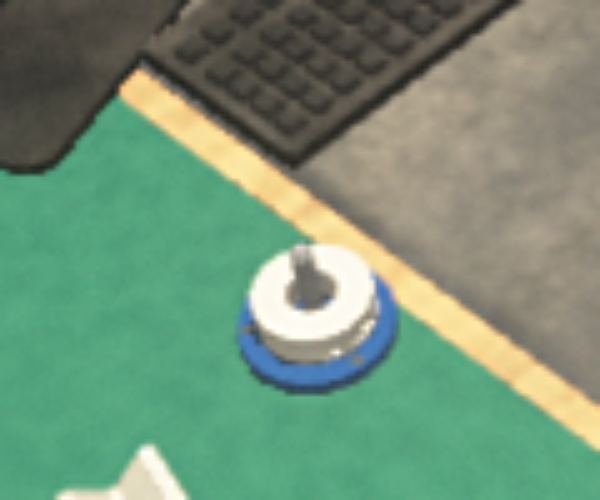

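Pulley sits centred and flat on blue. Now the sleeve.

```bash
python3 -m handwheel '[[[-18,3,0,-0.005,-0.026,0.003,0.4],[0,0,0,0,0,0,0.4],[0,0,30,0,0,0,0.4],[0,0,30,0,0,0,0.4],[0,0,20,0,0,0,0.4],[0,0,0,0,0,0,0.4],[0,0,0,0,0,0,0.4]]]'; python3 st.py 459 -88 3
```

```text
clock: 22.05
eef_pos: [0.4627, -0.0775, 0.0551]
orientation: [-0.001, 1.0, 0.01, 0.001]
ft_force: [0.0, 0.3, 0.2]
width: 0.0594
22.05 pos [462.6503 -77.4703  55.1166] w 59.4 F [0.0391 0.257  0.2105]
turn left (tool) [-0.0027 -0.003   0.0191] q7 -1.2208569780425953
shift tool mm [-4.0067 10.5969 52.0768]
```

```bash
python3 -m handwheel '[[[-4,10,10,-0.002,-0.003,0.019,0.4],[0,0,0,0,0,0,0.4],[0,0,0,0,0,0,0.4]]]'; python3 st.py 459 -88 3; python3 - <<'E'
from h import *
g=grab('scene')
b=cv2.resize(g['image'][150:250,250:370],None,fx=5,fy=5);cv2.imwrite('pics/b13.png',b[:,:,::-1])
E
```

```text
clock: 22.3
eef_pos: [0.4599, -0.0871, 0.0461]
orientation: [-0.0, 1.0, 0.001, 0.001]
ft_force: [-0.1, 0.1, 0.1]
width: 0.06
22.3 pos [459.8876 -87.1327  46.1179] w 60.0 F [-0.1118  0.0511  0.1002]
turn left (tool) [-0.0003 -0.002   0.0014] q7 -1.2134073250550323
shift tool mm [-0.9734  0.8776 43.1158]
```

View pics/b13.png

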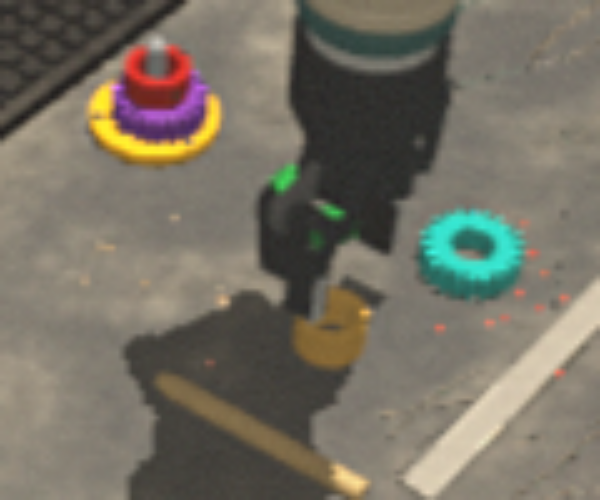

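```bash
python3 -m handwheel '[[[-1,1,15,0,-0.002,0,0.4],[0,0,15,0,0,0,0.4],[0,0,12,0,0,0,0.4],[0,0,0,0,0,0,0.4],[0,0,0,0,0,0,-1],[0,0,0,0,0,0,-1],[0,0,0,0,0,0,-1],[0,0,0,0,0,0,-1],[0,0,0,0,0,0,-1],[0,0,0,0,0,0,-1]]]'; python3 st.py 459 -88 3
```

```text
clock: 23.18
eef_pos: [0.4623, -0.0887, 0.0163]
orientation: [-0.001, 1.0, 0.0, 0.004]
ft_force: [0.3, 0.1, -1.2]
width: 0.0378
23.1833 pos [462.3101 -88.7049  16.2763] w 37.8 F [ 0.2934  0.0737 -1.2209]
turn left (tool) [-0.0021 -0.0086  0.0006] q7 -0.8285880860261492
shift tool mm [-3.4235 -0.6785 13.2489]
```

```bash
python3 -m handwheel '[[[0,0,0,0,0,0,0.4],[0,0,0,0,0,0,0.4],[0,0,0,0,0,0,0.4],[0,0,0,0,0,0,0.4]]]'; python3 st.py 459 -88 3; python3 - <<'E'
from h import *
s=sensors.read_state();print(s['qpos'],s['joint_torque'])
g=grab('scene');save(g,'pics/b14.png')
E
```

```text
clock: 23.52
eef_pos: [0.4628, -0.089, 0.0169]
orientation: [-0.001, 1.0, 0.0, 0.005]
ft_force: [-0.5, -0.4, -0.1]
width: 0.0598
23.5167 pos [462.8256 -89.0107  16.8732] w 59.8 F [-0.531  -0.3963 -0.0862]
turn left (tool) [-0.0021 -0.0099  0.0003] q7 -0.8274488296085772
shift tool mm [-3.9625 -0.9833 13.8367]
[ 0.00402066  0.77587982  0.19186085  2.16887487 -0.61614147  0.23924118
 -0.82744883] [ 1.13264404e-02 -4.82476079e+01  3.36091049e+00 -4.71621037e+00
 -3.12416101e-03 -2.68133188e-02 -2.24213203e-03]
```

View pics/b14.png

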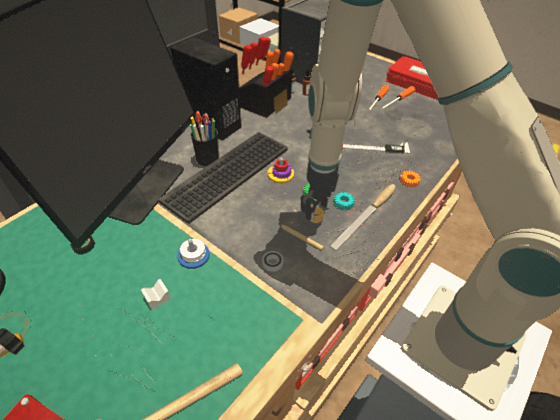

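```bash
python3 -m handwheel '[[[-4,-1,6,0,-0.01,0,0.4],[0,0,6,0,0,0,0.4],[0,0,0,0,0,0,0.4]]]'; python3 st.py 459 -88 3; python3 - <<'E'
from h import *
s=sensors.read_state();print(s['qpos'])
E
```

```text
clock: 23.82
eef_pos: [0.4593, -0.0881, 0.0048]
orientation: [-0.001, 1.0, 0.0, 0.0]
ft_force: [1.1, 0.1, 0.4]
width: 0.0598
23.8167 pos [459.268  -88.0808   4.8141] w 59.8 F [1.0736 0.0737 0.3754]
turn left (tool) [-0.0021 -0.0008  0.0001] q7 -0.7014681632697614
shift tool mm [-0.2694 -0.077   1.814 ]
[-0.01638042  0.80508622  0.22011413  2.17243756 -0.74604625  0.23728303
 -0.70146816]
```

```bash
python3 -m handwheel '[[[0,0,2,0,0,0,0.4],[0,0,0,0,0,0,-1],[0,0,0,0,0,0,-1],[0,0,0,0,0,0,-1],[0,0,0,0,0,0,-1],[0,0,0,0,0,0,-1],[0,0,0,0,0,0,-1]]]'; python3 st.py 459 -88 3
```

```text
clock: 24.4
eef_pos: [0.4593, -0.0882, 0.0039]
orientation: [-0.001, 1.0, -0.0, 0.0]
ft_force: [-0.0, 0.2, -0.6]
width: 0.0384
24.4 pos [459.2842 -88.1755   3.8569] w 38.4 F [-0.019   0.1869 -0.5885]
turn left (tool) [-0.0019 -0.0009 -0.0008] q7 -0.6756510464179594
shift tool mm [-0.2851 -0.1736  0.857 ]
```

```bash
python3 -m handwheel '[[[0,0,-15,0,0,0,-1],[0,0,-25,0,0,0,-1],[0,0,-30,0,0,0,-1],[0,0,-30,0,0,0,-1],[0,0,-12,0,0,0,-1],[0,0,0,0,0,0,-1]]]'; python3 st.py 619 216 120; python3 - <<'E'
from h import *
s=sensors.read_state();print(s['qpos'])
g=grab('scene')
b=cv2.resize(g['image'][120:240,240:380],None,fx=5,fy=5);cv2.imwrite('pics/b15.png',b[:,:,::-1])
E
```

```text
clock: 24.9
eef_pos: [0.457, -0.0887, 0.1187]
orientation: [-0.002, 1.0, -0.002, -0.003]
ft_force: [-0.8, -0.2, -1.4]
width: 0.0388
24.9 pos [456.9682 -88.6871 118.7351] w 38.8 F [-0.7675 -0.2025 -1.3741]
turn left (tool) [-0.0034  0.0057 -0.0032] q7 -0.8256179529004471
shift tool mm [ 161.0338 -305.2162   -1.1444]
[-0.21995556  0.6186459   0.52416948  2.12981175 -0.59719045  0.54655278
 -0.82561795]
```

View pics/b15.png

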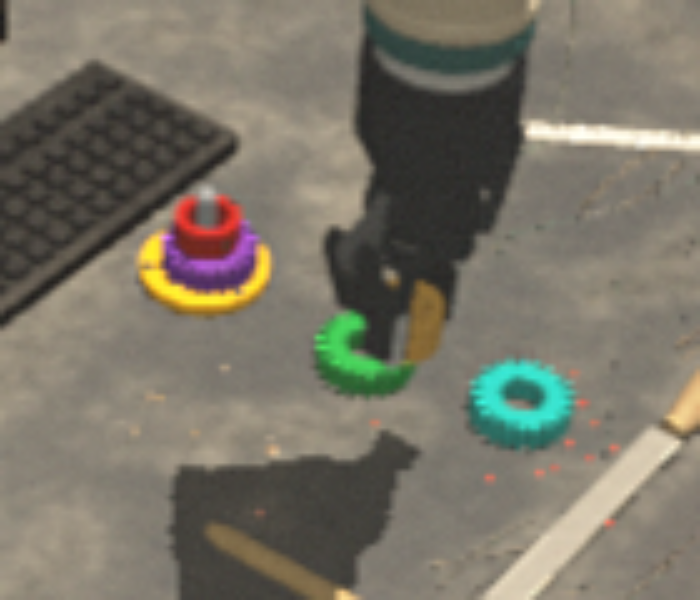

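```bash
python3 -m handwheel '[[[18,-34,0,0,0,0,-1],[18,-34,0,0,0,0,-1],[18,-34,0,0,0,0,-1],[18,-34,0,0,0,0,-1],[18,-34,0,0,0,0,-1],[18,-34,0,0,0,0,-1],[18,-34,0,0,0,0,-1],[18,-34,0,0,0,0,-1],[10,-20,0,0,0,0,-1],[0,0,0,0,0,0,-1],[0,0,0,0,0,0,-1]]]'; python3 st.py 620 216 110
```

```text
clock: 25.87
eef_pos: [0.6115, 0.2142, 0.0969]
orientation: [-0.001, 1.0, -0.006, -0.014]
ft_force: [0.1, -1.5, -1.9]
width: 0.0385
25.8667 pos [611.4681 214.209   96.9348] w 38.5 F [ 0.0537 -1.5188 -1.9476]
turn left (tool) [-0.0022  0.0282 -0.0128] q7 -1.4331282696713825
shift tool mm [  8.1367  -1.9262 -13.296 ]
```

```bash
python3 -m handwheel '[[[8,-2,0,-0.002,0.028,-0.013,-1],[0,0,0,0,0,0,-1],[0,0,0,0,0,0,-1]]]'; python3 st.py 620 216 34
```

```text
clock: 26.12
eef_pos: [0.616, 0.2133, 0.0918]
orientation: [0.001, 1.0, -0.001, -0.004]
ft_force: [0.0, -0.8, -0.9]
width: 0.0386
26.1167 pos [616.0186 213.3182  91.7503] w 38.6 F [ 0.0138 -0.8125 -0.9341]
turn left (tool) [ 0.0023  0.0081 -0.002 ] q7 -1.4196577511180122
shift tool mm [ 4.4438 -2.8206 57.71  ]
```

```bash
python3 -m handwheel '[[[4,-3,0,0.002,0.008,-0.002,-1],[0,0,0,0,0,0,-1],[0,0,0,0,0,0,-1]]]'; python3 st.py 620 216 34;python3 - <<'E'
from h import *
g=grab('scene')
b=cv2.resize(g['image'][190:290,130:250],None,fx=5,fy=5);cv2.imwrite('pics/b16.png',b[:,:,::-1])
E
```

```text
clock: 26.37
eef_pos: [0.6187, 0.2126, 0.0907]
orientation: [0.001, 1.0, -0.003, -0.002]
ft_force: [0.4, 1.1, -1.1]
width: 0.0386
26.3667 pos [618.7283 212.5578  90.7019] w 38.6 F [ 0.4126  1.066  -1.1295]
turn left (tool) [ 0.0015  0.0037 -0.0058] q7 -1.4196289841810616
shift tool mm [ 1.4592 -3.5378 56.6915]
```

View pics/b16.png

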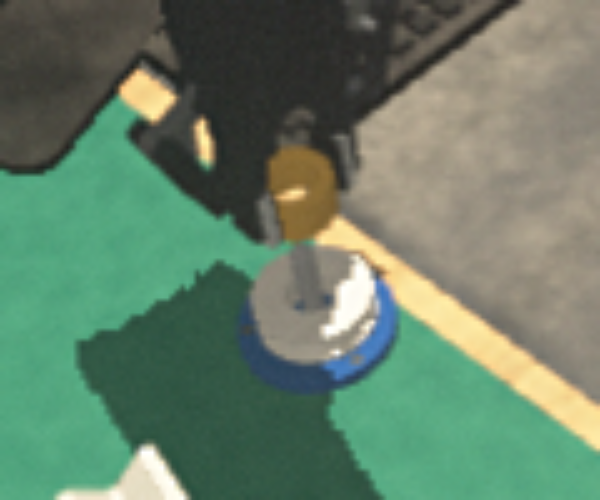

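```bash
python3 -m handwheel '[[[1,-4,4,0.001,0.004,-0.005,-1],[0,0,0,0,0,0,-1],[0,0,0,0,0,0,-1]]]'; python3 st.py 620 216 34
```

```text
clock: 26.67
eef_pos: [0.6203, 0.2162, 0.087]
orientation: [0.0, 1.0, -0.001, 0.001]
ft_force: [0.3, -0.1, -1.4]
width: 0.0386
26.6667 pos [620.325  216.1562  86.9972] w 38.6 F [ 0.2643 -0.0828 -1.3881]
turn left (tool) [ 0.0002 -0.0017 -0.0016] q7 -1.417331392323813
shift tool mm [-0.4155  0.1486 52.9966]
```

```bash
python3 -m handwheel '[[[0,0,10,0,0,0,-1],[0,0,10,0,0,0,-1],[0,0,10,0,0,0,-1],[0,0,0,0,0,0,-1]]]'; python3 st.py 620 216 34; python3 -m handwheel '[[[0,0,8,0,0,0,-1],[0,0,8,0,0,0,-1],[0,0,3,0,0,0,-1],[0,0,0,0,0,0,-1],[0,0,0,0,0,0,-1]]]'; python3 st.py 620 216 34
```

```text
clock: 27.0
eef_pos: [0.6202, 0.2169, 0.0541]
orientation: [-0.0, 1.0, -0.0, 0.001]
ft_force: [0.2, 0.2, -1.6]
width: 0.0384
27.0 pos [620.1918 216.8745  54.1328] w 38.4 F [ 0.2008  0.2481 -1.6349]
turn left (tool) [-0.0005 -0.0019 -0.0008] q7 -1.3946557798697745
shift tool mm [-0.23    0.8839 20.132 ]
clock: 27.42
eef_pos: [0.6201, 0.2166, 0.0333]
orientation: [-0.0, 1.0, -0.0, 0.0]
ft_force: [0.2, 0.1, -0.3]
width: 0.0384
27.4167 pos [620.1329 216.6436  33.2824] w 38.4 F [ 0.2023  0.078  -0.3484]
turn left (tool) [-0.0008 -0.0006 -0.001 ] q7 -1.3801448754756513
shift tool mm [-0.1318  0.6432 -0.7181]
```

Seated. Release, lift, move to the bearing (453, 104).

```bash
python3 -m handwheel '[[[0,0,0,0,0,0,0.3],[0,0,0,0,0,0,0.3],[0,0,0,0,0,0,0.3],[0,0,-12,0,0,0,0.3],[0,0,-30,0,0,0,0.3],[0,0,-35,0,0,0,0.3],[0,0,-15,0,0,0,0.6],[0,0,0,0,0,0,0.6]]]'; python3 -m handwheel '[[[-30,20,0,0,0,0,0.6],[-30,20,0,0,0,0,0.6],[-30,20,0,0,0,0,0.6],[-30,20,0,0,0,0,0.6],[-25,20,0,0,0,0,0.6],[0,0,0,0,0,0,0.6],[0,0,0,0,0,0,0.6]]]'; python3 st.py 453 104 60; python3 - <<'E'
from h import *
f=grab('top');g=grab('scene');P=world(f);S=world(g)
b=cv2.resize(g['image'][190:290,130:250],None,fx=5,fy=5);cv2.imwrite('pics/b17.png',b[:,:,::-1])
print(ringfit(S,(.619,.216),.054,.02)); print(ringfit(P,(.619,.216),.054,.02))
print(sensors.read_state()['qpos'])
E
```

```text
clock: 28.08
eef_pos: [0.6199, 0.2155, 0.1296]
orientation: [0.001, 1.0, -0.001, -0.0]
ft_force: [0.6, 0.9, 0.1]
width: 0.0685
clock: 28.67
eef_pos: [0.4691, 0.113, 0.13]
orientation: [-0.0, 1.0, 0.001, 0.003]
ft_force: [2.0, -0.3, 0.1]
width: 0.0685
28.6667 pos [469.1263 113.0091 130.0369] w 68.5 F [ 2.0216 -0.2502  0.0912]
turn left (tool) [-0.0007 -0.0053  0.0015] q7 -1.2238150758023192
shift tool mm [-16.5092   9.0317  69.9448]
(138, array([621. , 217.5,  21.3]), array([617. , 217.4,  53.4]), array([621. , 217.1]))
  return _methods._mean(a, axis=axis, dtype=dtype,
  ret = um.true_divide(
Traceback (most recent call last):
  File "h.py", line 22, in ringfit
    return len(Q),np.round([x,y,rad],1),np.round(np.median(Q,0)*1000,1),np.round((Q[:,:2].max(0)+Q[:,:2].min(0))*500,1)
                                                                                  ~~~~~~~~~~~^^^
ValueError: zero-size array to reduction operation maximum which has no identity
```

View pics/b17.png

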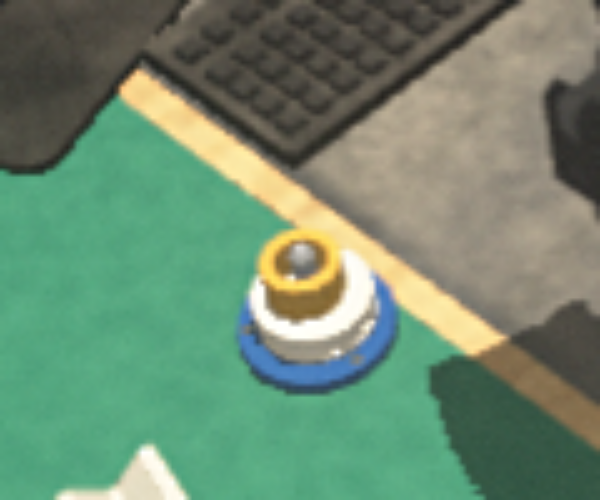

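```bash
python3 -m handwheel '[[[-15,9,0,0,-0.005,0.001,0.6],[0,0,0,0,0,0,0.6],[0,0,0,0,0,0,0.6]]]'; python3 st.py 453 104 50;python3 -m handwheel '[[[0,0,25,0,0,0,0.6],[0,0,25,0,0,0,0.6],[0,0,15,0,0,0,0.6],[0,0,0,0,0,0,0.6],[0,0,0,0,0,0,0.6]]]'; python3 st.py 453 104 0
```

```text
clock: 29.02
eef_pos: [0.459, 0.1062, 0.1296]
orientation: [-0.0, 1.0, 0.002, 0.002]
ft_force: [1.1, 0.5, -0.2]
width: 0.068
29.0167 pos [458.9876 106.1592 129.6063] w 68.0 F [ 1.1468  0.456  -0.2072]
turn left (tool) [-0.0001 -0.005   0.005 ] q7 -1.2052063671028095
shift tool mm [-6.3955  2.1344 79.5753]
clock: 29.43
eef_pos: [0.4677, 0.1104, 0.0622]
orientation: [-0.001, 1.0, 0.005, 0.007]
ft_force: [0.5, -0.2, 0.3]
width: 0.0685
29.4333 pos [467.7041 110.4365  62.2201] w 68.5 F [ 0.4535 -0.2125  0.279 ]
turn left (tool) [-0.0019 -0.0144  0.0102] q7 -1.0962792651606381
shift tool mm [-15.6617   6.402   61.9895]
```

```bash
python3 -m handwheel '[[[-15,6,0,-0.002,-0.014,0.01,0.6],[0,0,0,0,0,0,0.6],[0,0,0,0,0,0,0.6]]]'; python3 st.py 453 104 0;python3 -c "
from h import *
print(sensors.read_state()['qpos'])"
```

```text
clock: 29.68
eef_pos: [0.456, 0.1054, 0.0632]
orientation: [-0.0, 1.0, 0.001, 0.002]
ft_force: [-0.1, 0.3, 0.3]
width: 0.0677
29.6833 pos [456.0412 105.4158  63.1836] w 67.7 F [-0.0814  0.2821  0.2901]
turn left (tool) [-0.0003 -0.0045  0.0017] q7 -1.0930196716761174
shift tool mm [-3.3258  1.4278 63.169 ]
[-0.57799861  0.71545729  0.43554161  2.16341539 -0.76102003  0.41171273
 -1.09301967]
```

```bash
python3 -m handwheel '[[[-3,1,10,0,-0.004,0.002,0.6],[0,0,10,0,0,0,0.6],[0,0,5,0,0,0,0.6],[0,0,0,0,0,0,0.6],[0,0,0,0,0,0,0.6]]]'; python3 st.py 453 104 0;python3 - <<'E'
from h import *
print(sensors.read_state()['qpos'])
g=grab('scene')
b=cv2.resize(g['image'][210:310,210:330],None,fx=5,fy=5);cv2.imwrite('pics/b18.png',b[:,:,::-1])
E
```

```text
clock: 30.1
eef_pos: [0.4597, 0.1069, 0.0408]
orientation: [-0.001, 1.0, 0.001, 0.006]
ft_force: [0.1, -0.5, 0.1]
width: 0.0686
30.1 pos [459.7301 106.9376  40.769 ] w 68.6 F [ 0.0915 -0.5485  0.1375]
turn left (tool) [-0.0027 -0.0119  0.0025] q7 -1.0536835413094074
shift tool mm [-7.2211  3.0286 40.6782]
[-0.53450674  0.7513256   0.36916287  2.16722723 -0.80738851  0.3472335
 -1.05368354]
```

View pics/b18.png

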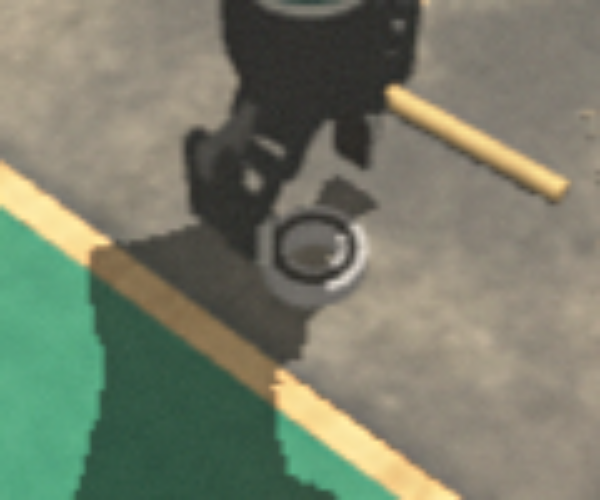

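```bash
python3 -m handwheel '[[[-7,3,0,-0.002,-0.012,0.002,0.6],[0,0,0,0,0,0,0.6],[0,0,8,0,0,0,0.6],[-1,0,8,0,-0.002,0,0.6],[0,0,0,0,0,0,0.6],[0,0,0,0,0,0,0.6]]]'; python3 st.py 453 104 0;python3 - <<'E'
from h import *
print(sensors.read_state()['qpos'])
E
```

```text
clock: 30.65
eef_pos: [0.4521, 0.1041, 0.0245]
orientation: [-0.0, 1.0, 0.0, -0.0]
ft_force: [0.6, -0.2, 0.8]
width: 0.0682
30.65 pos [452.1128 104.0504  24.539 ] w 68.2 F [ 0.6316 -0.1576  0.8154]
turn left (tool) [-0.0009  0.0006  0.0009] q7 -1.0238802687495023
shift tool mm [ 0.9026  0.0725 24.5384]
[-0.50487359  0.77729172  0.32815336  2.18035038 -0.83714608  0.31062816
 -1.02388027]
```

```bash
python3 -m handwheel '[[[0,0,8,0,0,0,0.6],[0,0,8,0,0,0,0.6],[0,0,0,0,0,0,0.6],[0,0,0,0,0,0,0.6]]]'; python3 st.py 453 104 -2
```

```text
clock: 30.98
eef_pos: [0.452, 0.1039, 0.0066]
orientation: [-0.0, 1.0, 0.0, -0.001]
ft_force: [0.5, 0.9, -0.1]
width: 0.0685
30.9833 pos [452.0173 103.8797   6.5997] w 68.5 F [ 0.514   0.9061 -0.076 ]
turn left (tool) [-0.0007  0.0012  0.0005] q7 -0.9744115567471782
shift tool mm [ 0.9934 -0.1134  8.5986]
```

```bash
python3 -m handwheel '[[[1,0,6,0,0,0,0.6],[0,0,2,0,0,0,0.6],[0,0,0,0,0,0,0.6],[0,0,0,0,0,0,-1],[0,0,0,0,0,0,-1],[0,0,0,0,0,0,-1],[0,0,0,0,0,0,-1],[0,0,0,0,0,0,-1],[0,0,0,0,0,0,-1]]]'; python3 st.py 453 104 -2
```

```text
clock: 31.73
eef_pos: [0.4533, 0.104, 0.0001]
orientation: [-0.001, 1.0, -0.0, 0.0]
ft_force: [-0.9, -0.4, -1.3]
width: 0.0506
31.7333 pos [453.3062 103.9596   0.0972] w 50.6 F [-0.9016 -0.4336 -1.3355]
turn left (tool) [-0.0016 -0.0002 -0.0001] q7 -0.9360692925373729
shift tool mm [-0.3065 -0.0369  2.0973]
```

```bash
python3 -m handwheel '[[[0,0,-15,0,0,0,-1],[0,0,-25,0,0,0,-1],[0,0,-30,0,0,0,-1],[0,0,-30,0,0,0,-1],[0,0,-25,0,0,0,-1],[0,0,0,0,0,0,-1]]]';python3 -m handwheel '[[[30,-20,0,0,0,0,-1],[30,-20,0,0,0,0,-1],[30,-20,0,0,0,0,-1],[30,-20,0,0,0,0,-1],[20,-20,0,0,0,0,-1],[0,0,0,0,0,0,-1],[0,0,0,0,0,0,-1]]]'; python3 st.py 620 216 110
```

```text
clock: 32.23
eef_pos: [0.4512, 0.1026, 0.1281]
orientation: [0.0, 1.0, -0.001, -0.004]
ft_force: [1.0, -0.2, -0.8]
width: 0.0505
clock: 32.82
eef_pos: [0.5912, 0.2074, 0.1217]
orientation: [-0.001, 1.0, -0.001, -0.008]
ft_force: [-1.0, -0.8, -1.2]
width: 0.0503
32.8167 pos [591.1905 207.3763 121.7169] w 50.3 F [-0.9592 -0.7512 -1.1587]
turn left (tool) [-0.0027  0.0157 -0.0029] q7 -1.3824070755440858
shift tool mm [28.9643 -8.6781 11.2872]
```

```bash
python3 -m handwheel '[[[27,-8,6,-0.002,0.015,-0.003,-1],[0,0,0,0,0,0,-1],[0,0,0,0,0,0,-1]]]'; python3 st.py 620 216 110
```

```text
clock: 33.07
eef_pos: [0.6153, 0.215, 0.1112]
orientation: [-0.0, 1.0, -0.0, -0.004]
ft_force: [-1.2, 0.3, -1.2]
width: 0.0507
33.0667 pos [615.3488 214.9784 111.2424] w 50.7 F [-1.1994  0.3238 -1.1924]
turn left (tool) [-0.0001  0.0072 -0.0001] q7 -1.393874999156936
shift tool mm [ 4.6599 -1.0219  1.2093]
```

```bash
python3 -m handwheel '[[[5,-1,4,0,0.007,0,-1],[0,0,4,0,0,0,-1],[0,0,0,0,0,0,-1],[0,0,0,0,0,0,-1]]]'; python3 st.py 620 216 54;python3 - <<'E'
from h import *
g=grab('scene')
b=cv2.resize(g['image'][180:280,130:250],None,fx=5,fy=5);cv2.imwrite('pics/b19.png',b[:,:,::-1])
E
```

```text
clock: 33.4
eef_pos: [0.6176, 0.2139, 0.1009]
orientation: [0.0, 1.0, -0.002, -0.002]
ft_force: [-0.4, -0.7, -1.0]
width: 0.0505
33.4 pos [617.5567 213.9148 100.8635] w 50.5 F [-0.3918 -0.7109 -0.9622]
turn left (tool) [ 0.0003  0.0042 -0.0032] q7 -1.387371119967006
shift tool mm [ 2.6327 -2.1096 46.8522]
```

View pics/b19.png

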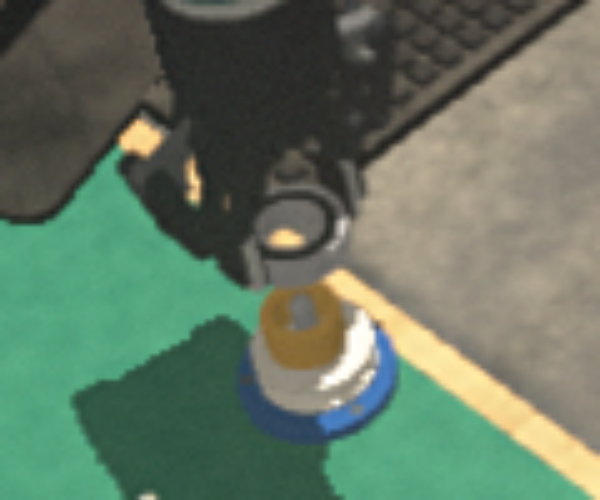

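```bash
python3 -m handwheel '[[[2,-2,10,0,0.004,-0.003,-1],[0,0,0,0,0,0,-1],[0,0,0,0,0,0,-1]]]'; python3 st.py 619.5 216 54
```

```text
clock: 33.7
eef_pos: [0.6194, 0.2159, 0.0905]
orientation: [-0.0, 1.0, -0.0, 0.0]
ft_force: [0.6, 0.5, -1.6]
width: 0.0506
33.7 pos [619.4223 215.879   90.496 ] w 50.6 F [ 0.5778  0.4561 -1.6046]
turn left (tool) [-0.0001 -0.0005 -0.0004] q7 -1.3795999530798788
shift tool mm [ 0.0591 -0.118  36.4961]
```

```bash
python3 -m handwheel '[[[0,0,8,0,0,0,-1],[0,0,8,0,0,0,-1],[0,0,8,0,0,0,-1],[0,0,4,0,0,0,-1],[0,0,0,0,0,0,-1],[0,0,0,0,0,0,-1]]]'; python3 st.py 619.5 216 54
```

```text
clock: 34.2
eef_pos: [0.6187, 0.2161, 0.0585]
orientation: [0.0, 1.0, -0.0, -0.0]
ft_force: [-0.4, -0.8, -0.5]
width: 0.0506
34.2 pos [618.7387 216.1096  58.5232] w 50.6 F [-0.3696 -0.7691 -0.4651]
turn left (tool) [ 0.0001  0.001  -0.    ] q7 -1.356743302149701
shift tool mm [0.7657 0.1091 4.5225]
```

```bash
python3 -m handwheel '[[[0,0,2,0,0,0,-1],[0,0,2,0,0,0,-1],[0,0,0,0,0,0,-1],[0,0,0,0,0,0,-1]]]'; python3 st.py 619.5 216 54
```

```text
clock: 34.53
eef_pos: [0.6192, 0.216, 0.0544]
orientation: [0.0, 1.0, -0.0, -0.0]
ft_force: [-0.6, -0.2, -0.9]
width: 0.0504
34.5333 pos [619.1628 215.9997  54.4294] w 50.4 F [-0.6482 -0.2379 -0.895 ]
turn left (tool) [ 0.0002  0.0002 -0.0001] q7 -1.3536062875849888
shift tool mm [ 0.3373 -0.0004  0.4294]
```

```bash
python3 -m handwheel '[[[0,0,1,0,0,0,-1],[0,0,0,0,0,0,-1],[0,0,0,0,0,0,0.5],[0,0,0,0,0,0,0.5],[0,0,0,0,0,0,0.5],[0,0,-10,0,0,0,0.5],[0,0,-30,0,0,0,0.5],[0,0,-35,0,0,0,0.5],[0,0,-15,0,0,0,0.5],[0,0,0,0,0,0,0.5]]]';python3 -m handwheel '[[[-30,30,0,0,0,0,0.5],[-30,30,0,0,0,0,0.5],[-30,30,0,0,0,0,0.5],[-30,30,0,0,0,0,0.5],[0,30,0,0,0,0,0.5],[0,30,0,0,0,0,0.5],[0,30,0,0,0,0,0.5],[0,0,0,0,0,0,0.5],[0,0,0,0,0,0,0.5]]]'; python3 - <<'E'
from h import *
f=grab('top');g=grab('scene');P=world(f);S=world(g);save(f,'pics/t20.png')
a=cv2.resize(g['image'][190:270,150:230],(500,500));cv2.imwrite('pics/b20.png',a[:,:,::-1])
for n,c,h,r in(('bear',(.619,.216),.070,.026),('gear',(.647,-.164),.028,.0295),('coll',(.647,-.164),.048,.02)):
  for A in(S,P):
    try:print(n,*ringfit(A,c,h,r,.004))
    except Exception: print(n,'none')
for u,v in((265,233),(397,181),(125,175)): print(u,v,P[v,u].round(3))
E
```

```text
clock: 35.37
eef_pos: [0.6195, 0.2152, 0.1495]
orientation: [0.0, 1.0, -0.001, 0.0]
ft_force: [1.1, 0.2, 0.2]
width: 0.064
clock: 36.12
eef_pos: [0.4947, 0.0017, 0.1481]
orientation: [-0.001, 1.0, 0.003, 0.002]
ft_force: [-0.9, 0.5, -0.3]
width: 0.0643
bear 252 [617.4 215.   27.6] [616.9 217.5  69.4] [618.2 215.6]
bear 139 [621.  214.4  25.9] [631.5 223.4  68.4] [625.6 214.9]
gear 7 [ 626.4 -151.4    5.2] [ 626.4 -152.1   28.6] [ 626.3 -152.7]
gear 139 [ 645.6 -166.3   29.6] [ 635.5 -160.9   26.7] [ 644.5 -166.3]
coll 2 [ 660.6 -152.5    3.1] [ 660.6 -152.5   47.5] [ 660.6 -152.5]
coll 106 [ 648.7 -165.3   20.4] [ 648.2 -166.1   46.8] [ 649.1 -165.1]
265 233 [ 0.445 -0.008  0.014]
397 181 [ 0.583 -0.347  0.018]
125 175 [0.591 0.355 0.021]
```

View pics/b20.png

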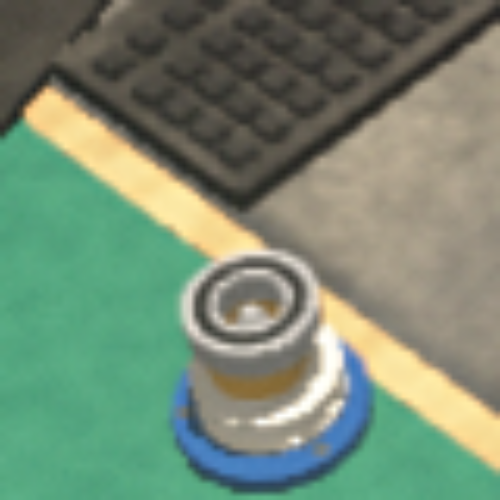

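View pics/t20.png

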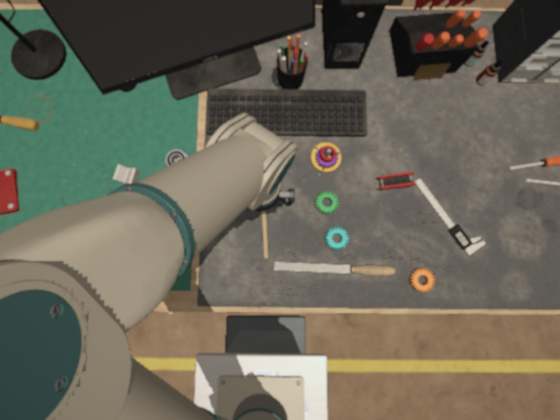

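```bash
python3 -c "
from workcell import bot
print(bot.sign_off())"
```

```text
the job is handed in; nothing more can be done
None
```

The job is handed in after about 36 s of the 120 s. Blue post, from the bottom up: pulley, sleeve, bearing. Yellow post: gear, then collar.

- **Blue post:** the bearing top read 68–69 mm (nominal 70), and its centre is within about 1–2 mm of the post axis in both cameras. The pulley fit was also within about 2 mm. The sleeve showed about 3.5 mm off the axis, and only the scene camera could see it.
- **Yellow post:** the gear and collar tops read 27 and 47 mm (nominal 28 and 48). Fits put both within about 4 mm of the axis, though the two cameras disagree by 3–4 mm. In the last check the scene camera gave no usable fit for these two, because almost none of their points were in view.
- **Flatness:** every part looks flat in the pictures; I did not measure tilt.
- **Bystanders:** depth at the rod, hex key set and V-block is the same as at the start, to about 1 mm in position.
- **Robot:** it ended with the TCP 148 mm above the bench and no contact force.

One hitch: my first close on the sleeve was 12 mm too high because a wrist joint was near its limit. I opened, went lower and took it properly.

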